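Fetch the bleed block from behind the bottles and seat it in the brake caliper

TASK

First clear the jar, the bottle and the square tin out of the caddy and stand all three upright in the shallow side tray, leaving the bleed block where it is. Then take the bleed block from the caddy and push it, upright, fully home into the gap between the brake caliper's pads, centred along the gap. Finally stand the jar, the bottle and the tin back in the caddy, each on the very spot where it stood at the start and without ever knocking any of them over.

Things in the scene. Friction and masses are not known exactly. Their poses are not given: they have to be found in the camera images.
- jar_center (a point): Round white jar with a wide black lid, 60 mm across the lid (58 mm below it), 90 mm tall, about 0.22 kg, upright. Point on its axis, half-way up (45 mm above its underside); z is up. Grip it across the upper half, so that the gripper clears the neighbours.
- bottle_center (a point): Round white bottle, 48 mm in diameter up to 80 mm, then a narrow neck with black cap, 106 mm tall in all, about 0.16 kg, upright. Point on its axis, half-way up (53 mm above its underside); z is up. Grip it about 60 to 72 mm above its underside.
- tin_center (a point): Square steel tin with a paper band, 46 x 46 mm, body 88 mm tall, with a small black cap on top 98 mm tall in all, about 0.25 kg, upright. Point on its axis, 49 mm above its underside; x and y square to its sides, z up. Grip it across two opposite sides about 60 to 75 mm above its underside.
- block_center (a point): Bleed block: upright white plastic plate, 76 mm tall, 12 mm thick (its y), 32 mm wide (its x) in the lower 46 mm, 24 mm in the handle above; 40 g. Point at its middle, 38 mm above its underside; z up. It stands on the caddy floor in a 14 mm high slot with 1.5 to 2 mm play, a container close on three of its sides. Grip the upper half, across the thickness.
- caddy: Fixed flat aluminium caddy, 185 (x) x 220 (y) mm, floor 6 mm above the bench, 12 mm high lips at its y ends. Origin on the bench under the block's slot (41 x 24 mm outside, along x). Three dark round marks, 67 mm across, centred 54 mm from the origin to +y and -y and 61 mm to -x; one container stands on each (within 3 mm), which on which varies.
- tray_floor (a point): Empty shallow fixed steel side tray, 280 (x) x 130 (y) mm outside, walls 4 mm thick and 14 mm high. Point at the centre of its inner floor, 4 mm above the bench; room for three containers in a row along its x.
- pad_gap (a point): Grey brake caliper, 72 x 71 mm, fixed on a stand plate. Point at the centre of the mouth of the gap between its pads, level with its top, 55 mm above the bench. The gap runs along x, 50 mm long, 16 mm wide (y), bevelled mouth, open at top and ends, 20 mm deep to a flat floor. The block's wide lower end goes in, its width along x; seated, its underside is 20 mm below this point.

How it is judged:
By the outcome, as a careful person would: the job done as asked, in the order asked, and still so for the second after the job is handed in, with the robot touching nothing.
It also fails if it takes over 144 s, if anything falls off the work surface, if the arm or the gripper's body presses on something with over 40 N, if the wrist force passes 120 N, or if a joint passes its speed limit or range.

ROBOT

A 7-joint arm with a two-finger parallel gripper is mounted at the origin on the work surface. World frame = base frame: x ahead of the robot, y to its left, z up, the work surface at z = 0. Lengths are in m, angles in rad, forces in N, time in s.
With the tool pointing down it reaches from about 0.35 to 0.9 m from the base axis. Payload 8.1 kg.
Tool frame: the origin (TCP) lies between the finger pads; the fingertips stand 22 mm ahead of it and the grasp point (between the pads) lies 3 mm ahead of it; z points along the fingers, y is the direction in which the jaws open and shut (so a half turn about z gives the same grasp; the last joint's range is limited). The gripper opens to 92 mm and grips with 3 to 60 N. Pads are 19 mm wide; open, the fingers measure 130 mm over their backs; the gripper's body (75 mm by 190 mm) begins 47 mm behind the grasp point.
Start: joints at [1.016, 0.434, 0.025, 1.573, -0.012, 1.134, -0.075], TCP at [0.273, -0.562, 0.21] pointing down, gripper open.
Joint ranges: [-2.62, 2.62], [-0.44, 2.09], [-1.27, 1.32], [0.08, 2.57], [-1.32, 4.46], [0.12, 2], [-2.74, 2.74]. Speed limits (rad/s): [2.22, 2.22, 3.01, 3.01, 3.14, 3.14, 3.14].

INTERFACE

Orientations are given as [roll, pitch, yaw] about the fixed x, y, z axes, in that order (R = Rz(yaw) Ry(pitch) Rx(roll)).
In Python, from rig import robot, get_image, nets gives the robot as it stands.
- The arm moves only by the tool jog_arm, never from a script. Its argument "deltas" is a list of rows, each a list of 6 numbers: the shift along the tool's x, y, z in units of 25 mm (1.0 is 25 mm), then the turn, a rotation vector about the tool's x, y, z in units of 5 degrees (1.0 is 5 degrees). In form: [[x, y, z, wx, wy, wz], ...]. A call has 1 to 12 rows; each row is the pose to reach, as a shift and turn from the pose measured when the call began, along the tool's axes at that moment; what a row does not reach only later rows make up. A row lasts 1/12 s, in which the tool goes at most 41.7 mm and 7.16 degrees, less where a joint would pass 70% of its speed; a pose out of reach is approached as far as the arm can. A call with a gripper value outside its range is refused whole. "gripper" is the closure, from -1 (fully open) to 1 (shut), set as the call begins (left out, the last holds). The fingers move at their own pace and stop on an object; "grip_force" is the grip in N (left out, the last holds). Time passes only in rows, so rows that repeat a pose let the fingers close. It gives the time, the measured TCP pose, the force and the opening at its end, in the units of the state.
- robot.get_state(): the state, without advancing time (a new reading comes with each control period).
- get_image(name): name is "scene" or "top" or "wrist"; returns a dict with "image" (480x640x3 uint8, red, green, blue), "camera_matrix" (3x3 intrinsics, pixels), "distortion" ([k1, k2, p1, p2, k3] as OpenCV has them; the pictures are not rectified), "world_to_cam" (4x4, takes a point from world to camera coordinates); the wrist camera has in their place "mount" (4x4, takes a point from camera to tool coordinates, whose origin is the TCP and whose axes are the flange's). Camera axes: x right, y down, z forward; pixel columns grow to the right and rows downward; lengths in m; the calibration is good to about 2 mm. A picture is of the moment at which its call begins: read the wrist's pose just before it. There is no depth.
- robot.close_job(): hands the job in, once; it reports no verdict.
Trained networks look in a picture, given as the dict that the camera call returned (one of the last four; its "shot" number tells which), for a name from the list of things; names that differ only in an ending like _2 or _b are one class to them, and where a whole thing is asked for, a point or a joint stands for the part that bears it (a point fixed in the world has none). Each returns a list of dicts, best first, with "p" (0 to 1); they miss things now and then, are a little off and sometimes report something else, mostly with a low value. They report only what shows in the picture. A call takes as long as a camera call.
- nets.recognise(picture, target): "location" ([column, row] in pixels, amid what is visible of it).
- nets.silhouettes(picture, target): "mask" (480x640 bool, what is visible of it) and "location" ([column, row] in pixels, amid what is visible of it).
The state is a dict: "time_s": time; "joint_pos": joint angles; "qvel": joint speeds; "effort": joint torques, N m; "ee_pos": TCP position; "ee_rot": TCP orientation; "ft_force": force on the tool from outside, world axes, zero at the start; "wrist_torque": the same for the moment, N m; "width": finger opening in m.
Only numpy, scipy, OpenCV 4.12 (cv2) and the standard library are available. Lean on these libraries where they do the work, as an engineer would, in place of code of your own. Each camera call takes 0.05 s, during which the arm holds its last target. There are 200 camera calls.

## Working session

There is one attempt and no reset: what is moved stays moved. The work goes in short steps, Python scripts to look and compute and a tool call to move; the robot and the scene stay as the last step left them, time stands still between calls to the robot, and variables do not carry over. Pictures are saved under pics/ and viewed, on a budget of 14 in all, crops included, one or two more only if the job needs it, and the job is handed in when it is done.

Besides the shell and the picture viewer there is one more tool, called after "Call:" as name(argument=value, ...), one argument or row to a line, values as JSON. jog_arm: Moves the arm, as the interface text tells. Its arguments: {"type":"object","properties":{"deltas":{"type":"array","items":{"type":"array","items":{"type":"number"}}},"gripper":{"type":"number"},"grip_force":{"type":"number"}},"required":["deltas"]}

```bash
ls; mkdir -p pics; python3 - <<'E'
from rig import robot,get_image,nets
import cv2,numpy as np
print(robot.get_state())
for n in ["scene","top"]:
    d=get_image(n); cv2.imwrite(f"pics/{n}0.png",d["image"][:,:,::-1])
    print(n,d["camera_matrix"],d["distortion"],d["world_to_cam"])
    for t in ["jar_center","bottle_center","tin_center","block_center","tray_floor","pad_gap","caddy"]:
        print(t,[(np.round(r["location"]),round(r["p"],2)) for r in nets.recognise(d,t)][:3])
E
```

```text
pics
{'time_s': 0.0, 'joint_pos': array([ 1.01639272,  0.43521014,  0.02495257,  1.57409254, -0.01161388,
        1.13397963, -0.07509558]), 'qvel': array([ 0.00126674,  0.00086377,  0.00037766, -0.00216394,  0.00036389,
       -0.00049697, -0.00043404]), 'effort': array([ 1.12774435e-04, -6.67847013e+01,  9.85125303e-01, -3.14453852e+01,
       -6.03415235e-02,  4.30399377e-02,  1.72591394e-04]), 'ee_pos': array([ 0.27259896, -0.5618303 ,  0.20945448]), 'ee_rot': array([-3.14005257e+00,  1.19284369e-04,  4.51750978e-01]), 'ft_force': array([ 0.63347832, -0.11623532,  0.09924334]), 'wrist_torque': array([-0.03606071, -0.07099713, -0.01823484]), 'width': 0.09164885138416387}
scene [[602.0058231    0.         321.4050182 ]
 [  0.         602.0058231  234.82604336]
 [  0.           0.           1.        ]] [-0.09328802  0.          0.          0.          0.        ] [[-0.7162586   0.69757124  0.01918311  0.34410041]
 [ 0.47439783  0.50689882 -0.71972236 -0.18291719]
 [-0.51178151 -0.50640691 -0.69399692  1.51237514]
 [ 0.          0.          0.          1.        ]]
jar_center [(arra
[... 269 characters left out ...]
 [[581.25942711   0.         317.7317702 ]
 [  0.         581.25942711 238.03798616]
 [  0.           0.           1.        ]] [0.00914799 0.         0.         0.         0.        ] [[-0.02253797 -0.99971872  0.00738334  0.0119101 ]
 [-0.99560162  0.02177217 -0.09112296  0.5368056 ]
 [ 0.09093658 -0.00940459 -0.99581228  1.06239995]
 [ 0.          0.          0.          1.        ]]
jar_center [(array([190., 248.]), 0.7)]
bottle_center [(array([129., 240.]), 0.81)]
tin_center [(array([475., 237.]), 0.74), (array([150., 276.]), 0.61)]
block_center [(array([158., 246.]), 0.7)]
tray_floor [(array([131., 241.]), 0.35)]
pad_gap [(array([474., 237.]), 0.95)]
caddy [(array([168., 259.]), 0.92)]
```

View pics/top0.png

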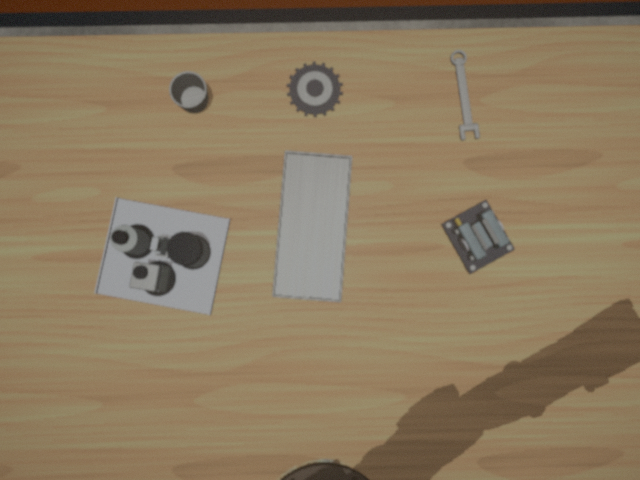

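View pics/scene0.png

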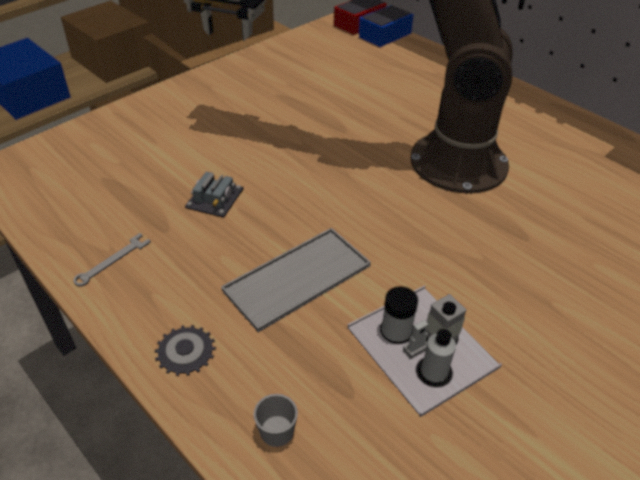

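Top view: caddy corners near (118,197), (230,217), (212,314), (97,293), with bottle left, jar right and tin below. The tray spans (285,152) to (341,300) and the caliper is at about (478,237), turned. Next I'll compute coarse positions and aim the wrist camera for close-ups.

```bash
cat > h.py <<'E'
from rig import robot,get_image,nets
import cv2,numpy as np
from scipy.spatial.transform import Rotation as R
from scipy.optimize import least_squares
np.set_printoptions(precision=4,suppress=True)
def pose(s=None):
    s=s or robot.get_state(); T=np.eye(4); T[:3,:3]=R.from_euler('xyz',s["ee_rot"]).as_matrix(); T[:3,3]=s["ee_pos"]; return T
def shot(n):
    T=pose(); d=get_image(n)
    if n=="wrist": d["world_to_cam"]=np.linalg.inv(T@np.array(d["mount"]))
    return d
def save(d,f): cv2.imwrite("pics/"+f,d["image"][:,:,::-1])
def px2w(d,uv,z):
    uv=np.array(uv,float).reshape(-1,1,2)
    n=cv2.undistortPoints(uv,np.array(d["camera_matrix"]),np.array(d["distortion"])).reshape(-1,2)
    W=np.linalg.inv(d["world_to_cam"]); r=np.c_[n,np.ones(len(n))]@W[:3,:3].T; c=W[:3,3]
    return c+r*((z-c[2])/r[:,2])[:,None]
def w2px(d,P):
    M=np.array(d["world_to_cam"])
    return cv2.projectPoints(np.array(P,float).reshape(-1,1,3),cv2.Rodrigues(M[:3,:3])[0],M[:3,3],np.array(d["camera_matrix"]),np.array(d["distortion"]))[0].reshape(-1,2)
def delta(p,yaw,T0=None):
    """deltas from T0 (default now) to tool-down pose at p with yaw of ee_rot (roll=pi)"""
    T0=pose() if T0 is None else T0
    Rt=R.from_euler('xyz',[np.pi,0,yaw]).as_matrix()
    d=T0[:3,:3].T@(np.array(p)-T0[:3,3])/0.025
    w=R.from_matrix(T0[:3,:3].T@Rt).as_rotvec()/np.radians(5)
    return np.round(np.r_[d,w],2)
E
python3 - <<'E'
from h import *
d=shot("top")
print("caddy",px2w(d,[(118,197),(230,217),(212,314),(97,293)],.006)[:,:2])
print("tray",px2w(d,[(285,152),(351,157),(341,300),(274,296)],.014)[:,:2])
print("cal",px2w(d,[(485,201),(514,246),(472,272),(443,227)],.01)[:,:2], px2w(d,[(474,237)],.055))
print("lid",px2w(d,[(187,250)],.09),px2w(d,[(122,238)],.106),px2w(d,[(140,272)],.098))
w=get_image("wrist"); print(w["mount"],w["camera_matrix"],w["distortion"])
print(delta([.52,.0,.3],0.0))
E
```

```text
caddy [[0.6255 0.3789]
 [0.5825 0.166 ]
 [0.3999 0.2013]
 [0.4441 0.4165]]
tray [[ 0.7045  0.0588]
 [ 0.6921 -0.0672]
 [ 0.4206 -0.041 ]
 [ 0.4309  0.0841]]
cal [[ 0.6022 -0.3209]
 [ 0.515  -0.3717]
 [ 0.4675 -0.2898]
 [ 0.5541 -0.2386]] [[ 0.5298 -0.2841  0.055 ]]
lid [[0.5149 0.2298 0.09  ]] [[0.5369 0.3379 0.106 ]] [[0.478  0.3091 0.098 ]]
[[ 0.0003 -0.969  -0.247   0.0657]
 [ 1.      0.0002  0.0007  0.0002]
 [-0.0006 -0.247   0.969  -0.1744]
 [ 0.      0.      0.      1.    ]] [[359.6857   0.     315.3796]
 [  0.     359.6857 247.7563]
 [  0.       0.       1.    ]] [-0.0341  0.      0.      0.      0.    ]
[ 18.71 -15.92  -3.59   0.    -0.     5.18]
```

```bash
python3 - <<'E'
from h import *
print(delta([.53,-.285,.24],.53))
E
```

```text
[14.1  -5.49 -1.19  0.   -0.   -0.9 ]
```

Call:
jog_arm(
  deltas=[
    [14.1, -5.5, -1.2, 0, 0, -0.9],
    [14.1, -5.5, -1.2, 0, 0, -0.9],
    [14.1, -5.5, -1.2, 0, 0, -0.9],
    [14.1, -5.5, -1.2, 0, 0, -0.9],
    [14.1, -5.5, -1.2, 0, 0, -0.9],
    [14.1, -5.5, -1.2, 0, 0, -0.9],
    [14.1, -5.5, -1.2, 0, 0, -0.9],
    [14.1, -5.5, -1.2, 0, 0, -0.9],
    [14.1, -5.5, -1.2, 0, 0, -0.9],
    [14.1, -5.5, -1.2, 0, 0, -0.9],
    [14.1, -5.5, -1.2, 0, 0, -0.9],
    [14.1, -5.5, -1.2, 0, 0, -0.9],
  ],
)

```text
time_s: 1.9
ee_pos: [0.5299, -0.2847, 0.2401]
ee_rot: [3.141, 0.001, 0.531]
ft_force: [-0.8, -1.7, -0.1]
width: 0.092
```

```bash
python3 - <<'E'
from h import *
s=robot.get_state(); print(s["time_s"],s["ee_pos"],s["ee_rot"],s["joint_pos"],s["qvel"])
d=shot("wrist"); save(d,"w1.png"); np.save("w1.npy",d["world_to_cam"])
for r in nets.recognise(d,"pad_gap")[:2]: print(r["p"],r["location"],px2w(d,[r["location"]],.055))
print(delta([.5,.31,.30],2.0))
E
```

```text
1.9 [ 0.5299 -0.2847  0.2401] [3.1414 0.0006 0.5313] [ 0.4819  0.3802 -0.1096  1.5819  0.0444  1.1821 -0.6763] [ 0.0304 -0.0058  0.0273  0.0121  0.002   0.0004  0.0018]
0.61 [329.3, 219.2] [[ 0.5405 -0.2953  0.055 ]]
[ 11.02 -21.18  -2.41  -0.01   0.01 -16.87]
```

View pics/w1.png

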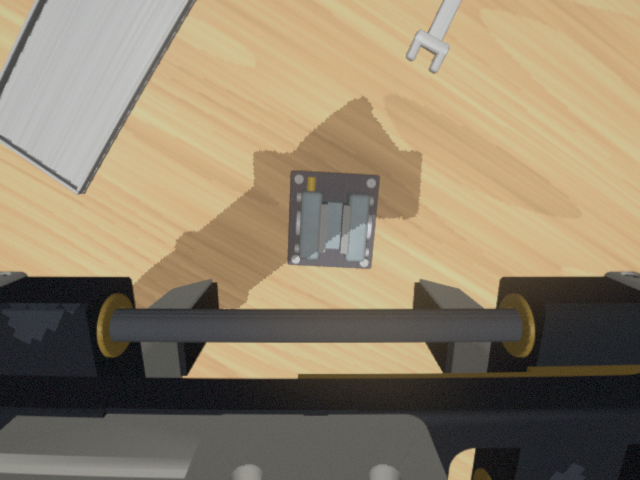

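The caliper is at about (333,220) in the wrist picture, its gap running nearly along image rows (columns about 328–343). I'll enlarge a crop.

```bash
python3 - <<'E'
import cv2
i=cv2.imread("pics/w1.png")[165:275,285:385]
cv2.imwrite("pics/w1c.png",cv2.resize(i,None,fx=5,fy=5,interpolation=cv2.INTER_CUBIC))
E
```

```text
(no output)
```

View pics/w1c.png

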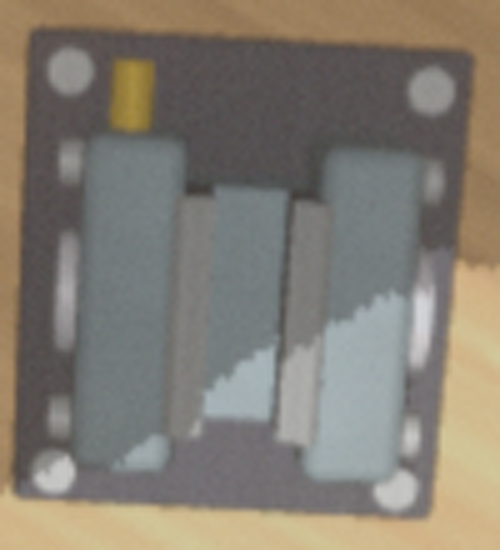

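```bash
python3 - <<'E'
from h import *
d=get_image("wrist"); d["world_to_cam"]=np.load("w1.npy")
f=lambda a:np.array(a,float)/5+[285-.4,165-.4]
P=px2w(d,f([(213,195),(292,202),(275,443),(200,435)]),.055)
B=px2w(d,f([(90,137),(422,155),(400,478),(75,465)]),.055)
F=px2w(d,f([(215,188),(205,418)]),.035)
for Q in(P,B): 
    e=[Q[1]-Q[0],Q[2]-Q[1],Q[3]-Q[2],Q[0]-Q[3]]
    print(Q.mean(0),[np.linalg.norm(v) for v in e],[np.arctan2(v[1],v[0]) for v in e])
print("floor",F.mean(0))
PL=px2w(d,f([(32,30),(472,52),(430,515),(15,492)]),.006); print("plate",PL.mean(0),PL)
E
```

```text
[ 0.5343 -0.3042  0.055 ] [np.float64(0.01590384946247103), np.float64(0.05009653140933163), np.float64(0.01564335773306201), np.float64(0.04976295851542866)] [np.float64(-1.1272940750826346), np.float64(-2.6616092236273565), np.float64(1.9922932118871726), np.float64(0.48554296883488945)]
[ 0.536  -0.3036  0.055 ] [np.float64(0.06620037326797384), np.float64(0.06703842207685781), np.float64(0.06771692296503083), np.float64(0.06780049489082704)] [np.float64(-1.092565257151026), np.float64(-2.642080823834698), np.float64(2.060504810717384), np.float64(0.47696900426494027)]
floor [ 0.5305 -0.2988  0.035 ]
plate [ 0.5345 -0.3048  0.006 ] [[ 0.5595 -0.2364  0.006 ]
 [ 0.6052 -0.3234  0.006 ]
 [ 0.5092 -0.3737  0.006 ]
 [ 0.4641 -0.2858  0.006 ]]
```

Call:
jog_arm(
  deltas=[
    [11, -21.2, -2.4, 0, 0, -16.9],
    [11, -21.2, -2.4, 0, 0, -16.9],
    [11, -21.2, -2.4, 0, 0, -16.9],
    [11, -21.2, -2.4, 0, 0, -16.9],
    [11, -21.2, -2.4, 0, 0, -16.9],
    [11, -21.2, -2.4, 0, 0, -16.9],
    [11, -21.2, -2.4, 0, 0, -16.9],
    [11, -21.2, -2.4, 0, 0, -16.9],
    [11, -21.2, -2.4, 0, 0, -16.9],
    [11, -21.2, -2.4, 0, 0, -16.9],
    [11, -21.2, -2.4, 0, 0, -16.9],
    [11, -21.2, -2.4, 0, 0, -16.9],
  ],
)

```text
time_s: 3.05
ee_pos: [0.5047, 0.2123, 0.2904]
ee_rot: [-3.141, 0.001, 2.006]
ft_force: [2.0, 0.4, -0.8]
width: 0.0919
```

```bash
python3 - <<'E'
from h import *
print(delta([.513,.29,.24],1.37))
E
```

```text
[2.68 1.61 2.01 0.   0.01 7.29]
```

Call:
jog_arm(
  deltas=[
    [2.7, 1.6, 2.0, 0, 0, 7.3],
    [2.7, 1.6, 2.0, 0, 0, 7.3],
    [2.7, 1.6, 2.0, 0, 0, 7.3],
    [2.7, 1.6, 2.0, 0, 0, 7.3],
    [2.7, 1.6, 2.0, 0, 0, 7.3],
    [2.7, 1.6, 2.0, 0, 0, 7.3],
    [2.7, 1.6, 2.0, 0, 0, 7.3],
    [2.7, 1.6, 2.0, 0, 0, 7.3],
  ],
)

```text
time_s: 3.72
ee_pos: [0.5129, 0.2893, 0.2405]
ee_rot: [3.141, 0.001, 1.371]
ft_force: [-0.0, 0.2, 0.0]
width: 0.0918
```

```bash
python3 - <<'E'
from h import *
d=shot("wrist"); save(d,"w2.png"); np.save("w2.npy",d["world_to_cam"])
for t,z in [("jar_center",.09+.006),("bottle_center",.112),("tin_center",.104),("block_center",.082)]:
  for r in nets.silhouettes(d,t)[:2]: 
    m=r["mask"]; ys,xs=np.nonzero(m); print(t,r["p"],r["location"],m.sum(),xs.min(),xs.max(),ys.min(),ys.max())
E
```

```text
jar_center 0.8 [326.5, 273.2] 3739 300 362 235 308
bottle_center 0.6 [329.2, 165.6] 2271 304 357 140 193
tin_center 0.87 [267.1, 219.3] 3162 240 297 189 249
block_center 0.88 [332.4, 220.0] 627 315 344 207 229
block_center 0.59 [268.1, 217.5] 3065 240 296 189 248
```

View pics/w2.png

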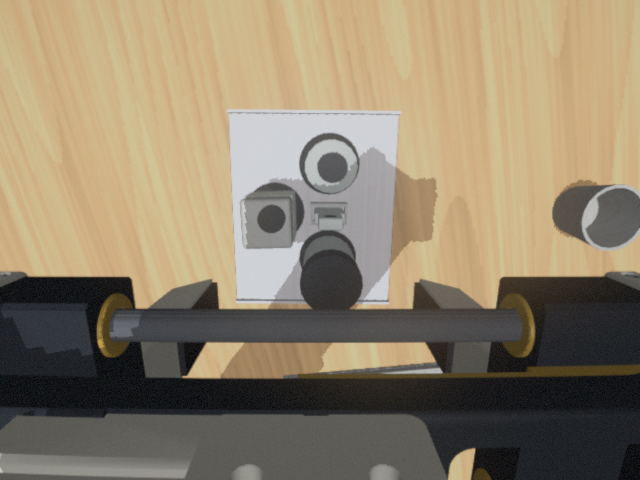

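Wrist view: bottle cap at (333,165), tin cap at (271,219), block handle at (330,216) and jar lid at (331,281). I'll enlarge it once for precise features.

```bash
python3 - <<'E'
import cv2
i=cv2.imread("pics/w2.png")[125:320,232:400]
cv2.imwrite("pics/w2c.png",cv2.resize(i,None,fx=3,fy=3,interpolation=cv2.INTER_CUBIC))
E
```

```text
(no output)
```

View pics/w2c.png

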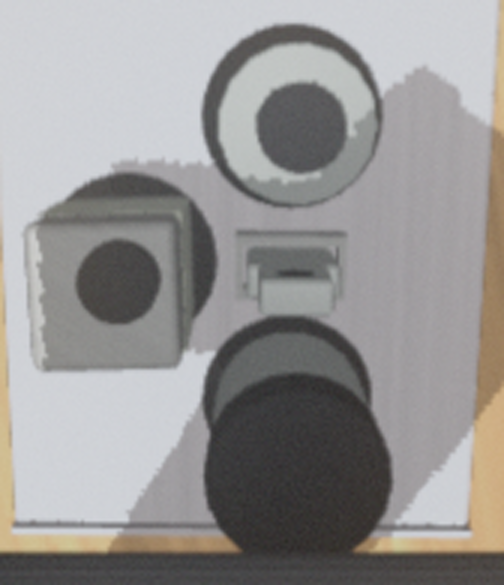

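```bash
python3 - <<'E'
from h import *
d=get_image("wrist"); d["world_to_cam"]=np.load("w2.npy")
f=lambda *a:np.array(a,float)/3+[232-.33,125-.33]
C=px2w(d,[(230,111),(399,112),(388,302),(236,300)],.018); print("caddy",C.mean(0),C[:,:2].tolist())
for v in (C[0]-C[3],C[1]-C[2]): print("yaw y-axis",np.arctan2(-v[0],v[1]),np.linalg.norm(v))
for v in (C[1]-C[0],C[2]-C[3]): print("yaw x-axis",np.arctan2(v[1],v[0]),np.linalg.norm(v))
print("bottle",px2w(d,f((299,124.5)),.086),px2w(d,f((301.5,128)),.112))
T=px2w(d,f((26,222),(180,219),(184,367),(40,371)),.094); print("tin",T.mean(0),px2w(d,f((118.5,281.5)),.104)); 
for a,b in((0,1),(3,2),(0,3),(1,2)): v=T[b]-T[a]; print(np.linalg.norm(v),np.arctan2(v[1],v[0]))
print("jar",px2w(d,f((297.5,466)),.096), px2w(d,f((204,466),(391,466)),.096))
b=px2w(d,f((260,296),(337,296),(298,296)),.082); print("block",b[2],np.linalg.norm(b[1]-b[0]))
s=px2w(d,f((237,232),(347,232)),.020); print("slot +y edge",s.mean(0),np.linalg.norm(s[1]-s[0]),s)
# consistency with the top camera
t=shot("top")
for n,p in (("bot",(.112,)),): pass
for n,uv,z in(("bottle cap",(122,238),.112),("jar lid",(187,250),.096),("tin cap",(140,272),.104)): print(n,px2w(t,[uv],z))
E
```

```text
caddy [0.5117 0.2945 0.018 ] [[0.44780148913814355, 0.41616054526981217], [0.6206235803618013, 0.38025845603939257], [0.5773579959600397, 0.171693164601912], [0.40106439438132463, 0.2099815493123387]]
yaw y-axis -0.22291494361770006 0.2114098729963663
yaw y-axis -0.20454274268168354 0.213005613977724
yaw x-axis -0.20482682494055238 0.1765118557661986
yaw x-axis -0.21386399933471212 0.18040353200901682
bottle [[0.5382 0.3421 0.086 ]] [[0.5377 0.342  0.112 ]]
tin [0.4718 0.3042 0.094 ] [[0.4776 0.3092 0.104 ]]
0.04579264248401638 -0.18131200072289555
0.04432079994965905 -0.1709988935416967
0.04576241957190341 -1.7267949766109405
0.045291783641584274 -1.7590836673186645
jar [[0.5179 0.2402 0.096 ]] [[0.4892 0.246  0.096 ]
 [0.5465 0.2344 0.096 ]]
block [0.5282 0.2904 0.082 ] 0.02410944664032423
slot +y edge [0.531  0.3024 0.02  ] 0.04027034684323714 [[0.5113 0.3064 0.02  ]
 [0.5508 0.2984 0.02  ]]
bottle cap [[0.5363 0.3359 0.112 ]]
jar lid [[0.5145 0.2285 0.096 ]]
tin cap [[0.4778 0.3073 0.104 ]]
```

```bash
python3 - <<'E'
from h import *
t=shot("top"); k=5
i=cv2.resize(t["image"][190:320,90:240,::-1],None,fx=k,fy=k,interpolation=cv2.INTER_CUBIC)
a=np.linspace(0,2*np.pi,60)
def poly(P,c): cv2.polylines(i,[np.int32((w2px(t,P)-[90-.4,190-.4])*k)],True,c,1)
def circ(x,y,z,r,c): poly(np.c_[x+r*np.cos(a),y+r*np.sin(a),z+0*a],c)
circ(.5179,.2402,.096,.03,(0,0,255)); circ(.538,.342,.112,.0135,(0,0,255)); circ(.538,.342,.086,.024,(0,255,0))
x,y,w=.5286,.2907,-.205
A=np.array([[np.cos(w),-np.sin(w)],[np.sin(w),np.cos(w)]])
for m in((0,.054),(0,-.054),(-.061,0)): circ(*(A@m+[x,y]),.006,.0335,(255,0,0))
def rect(cx,cy,yaw,lx,ly,z,c):
    B=np.array([[np.cos(yaw),-np.sin(yaw)],[np.sin(yaw),np.cos(yaw)]])
    q=np.array([(1,1),(1,-1),(-1,-1),(-1,1)])*[lx/2,ly/2]@B.T+[cx,cy]; poly(np.c_[q,[z]*4],c)
rect(.4718,.3042,-.18,.046,.046,.094,(0,255,0)); rect(.5117,.2935,w,.185,.22,.006,(255,0,255)); rect(x,y,w,.041,.024,.02,(0,255,255)); rect(x,y,w,.024,.012,.082,(0,0,255))
cv2.imwrite("pics/t1.png",i)
E
```

```text
(no output)
```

View pics/t1.png

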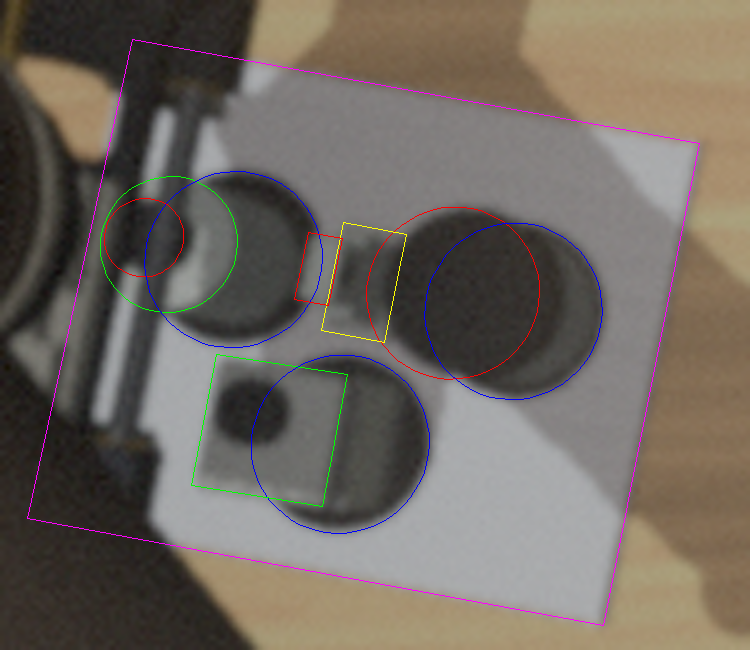

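Overlay check: caddy outline, marks and tin agree with the top picture to about a pixel or two. The lids merge with the darker bodies below, so the wrist estimates stand. Now I'll pick the jar.

```bash
cat >> h.py <<'E'
JAR=(.5178,.2390);BOT=(.538,.3422);TIN=(.4718,.3042);BLK=(.5284,.2905);GAP=(.5345,-.3042)
A=(.4724,.0172);B=(.562,.0087);C=(.6516,.0002)
def plan(*tg):
    T=pose(); s=robot.get_state(); print(s["time_s"],s["ee_pos"],s["ee_rot"],s["width"])
    for p,z,y in tg: print(p,z,y,delta([*p,z],y,T))
E
python3 - <<'E'
from h import *
plan((JAR,.24,1.366),(JAR,.079,1.366))
T=np.eye(4);T[:3,:3]=R.from_euler('xyz',[np.pi,0,1.366]).as_matrix();T[:3,3]=[*JAR,.079]
for p,z,y in((JAR,.21,1.366),(B,.21,3.05),(B,.078,3.05)): print(delta([*p,z],y,T))
E
```

```text
4.1167 [0.5125 0.2902 0.2403] [3.1413 0.0012 1.3692] 0.09133002719443789
(0.5178, 0.239) 0.24 1.366 [-1.96  0.62  0.02  0.    0.01  0.04]
(0.5178, 0.239) 0.079 1.366 [-1.96  0.61  6.46  0.    0.01  0.04]
[ 0.    0.   -5.24  0.    0.    0.  ]
[ -8.66   3.6   -5.24  -0.     0.   -19.3 ]
[ -8.66   3.6    0.04  -0.     0.   -19.3 ]
```

Call:
jog_arm(
  deltas=[
    [-1.96, 0.62, 0, 0, 0, 0],
    [-1.96, 0.62, 0, 0, 0, 0],
    [-1.96, 0.62, 0, 0, 0, 0],
    [-1.96, 0.62, 1.6, 0, 0, 0],
    [-1.96, 0.62, 3.2, 0, 0, 0],
    [-1.96, 0.62, 4.6, 0, 0, 0],
    [-1.96, 0.62, 5.6, 0, 0, 0],
    [-1.96, 0.62, 6.2, 0, 0, 0],
    [-1.96, 0.62, 6.46, 0, 0, 0],
    [-1.96, 0.62, 6.46, 0, 0, 0],
    [-1.96, 0.62, 6.46, 0, 0, 0],
    [-1.96, 0.62, 6.46, 0, 0, 0],
  ],
  gripper=-1,
)

```text
time_s: 5.12
ee_pos: [0.5188, 0.2397, 0.0803]
ee_rot: [3.14, -0.0, 1.369]
ft_force: [0.4, -0.3, 0.5]
width: 0.0917
```

Call:
jog_arm(
  deltas=[
    [0, 0, 0, 0, 0, 0],
    [0, 0, 0, 0, 0, 0],
    [0, 0, 0, 0, 0, 0],
    [0, 0, 0, 0, 0, 0],
    [0, 0, 0, 0, 0, 0],
    [0, 0, 0, 0, 0, 0],
    [0, 0, 0, 0, 0, 0],
    [0, 0, 0, 0, 0, 0],
  ],
  gripper=1,
  grip_force=25,
)

```text
time_s: 5.78
ee_pos: [0.5188, 0.2396, 0.0803]
ee_rot: [3.14, -0.0, 1.369]
ft_force: [1.1, -0.3, 0.6]
width: 0.043
```

```bash
python3 - <<'E'
from h import *
print(robot.get_state()["width"])
d=shot("wrist"); a=d["image"][200:480,140:500]; t=shot("scene")["image"][230:430,340:540]
print(robot.get_state()["width"],robot.get_state()["ft_force"])
a=cv2.resize(a,(540,420)); t=cv2.resize(t,(420,420))
im=np.hstack([a,t]); cv2.imwrite("pics/c1.png",cv2.resize(im,(800,350))[:,:,::-1])
E
```

```text
0.04303309214904946
0.03498454762505619 [-0.6778 -0.2234  0.2998]
```

View pics/c1.png

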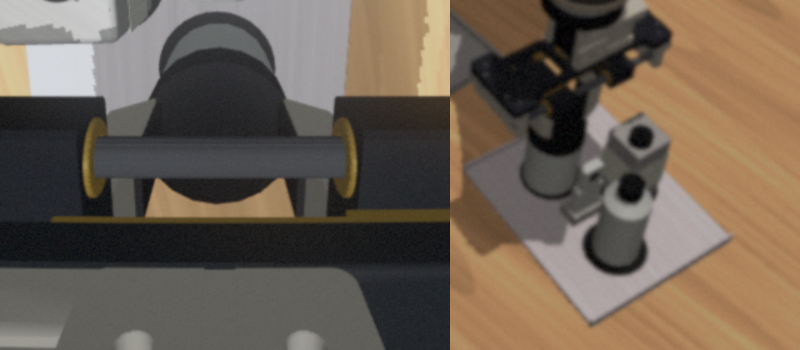

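```bash
python3 - <<'E'
from h import *
t=shot("scene"); im=cv2.resize(t["image"][250:390,340:500],(640,560),interpolation=cv2.INTER_CUBIC)
s=robot.get_state(); print(s["width"],s["ee_pos"]); T=pose(s); w=s["width"]/2
P=[(0,0,0),(0,w,.022),(0,-w,.022),(0,0,.003)]
for p in P:
    q=w2px(t,[(T@[*p,1])[:3]])[0]; print(p,q); cv2.circle(im,tuple(int(v) for v in (q-[340,250])*4),4,(255,0,0),1)
a=np.linspace(0,6.28,60)
for z in(.006,.096): cv2.polylines(im,[np.int32((w2px(t,np.c_[JAR[0]+.03*np.cos(a),JAR[1]+.03*np.sin(a),0*a+z])-[340,250])*4)],True,(0,255,0),1)
save({"image":im},"s2.png")
E
```

```text
0.030657553347601858 [0.5188 0.2397 0.0803]
(0, 0, 0) [400.6493 306.0415]
(0, 0.015328776673800929, 0.022) [392.5439 317.3375]
(0, -0.015328776673800929, 0.022) [405.9068 310.2856]
(0, 0, 0.003) [400.4584 307.1118]
```

View pics/s2.png

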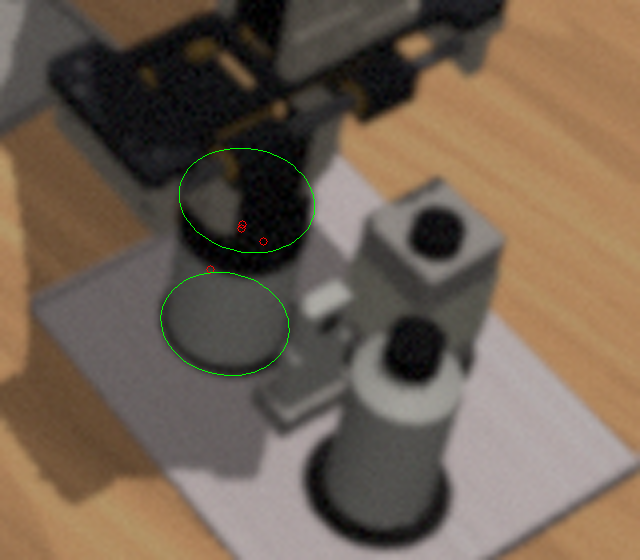

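```bash
python3 - <<'E'
from h import *
s=robot.get_state(); d=shot("wrist"); print(s["width"],robot.get_state()["width"])
im=cv2.resize(d["image"][220:400,190:440],(800,576),interpolation=cv2.INTER_CUBIC)
save({"image":im},"w3.png")
E
```

```text
0.030657553347601858 0.026770940514077256
```

View pics/w3.png

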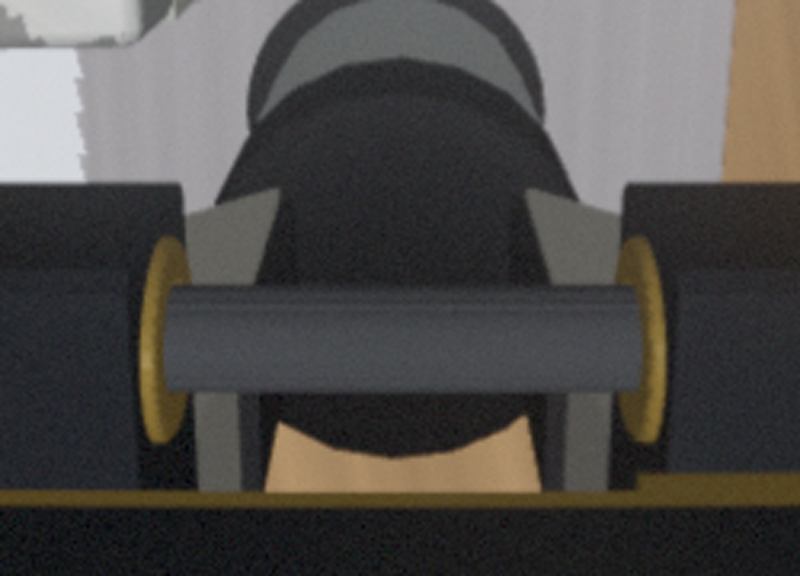

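The fingers closed over the lid without touching it. Both wrist pictures put the fingertips about 14 mm behind the reported TCP, not 22 mm ahead (tip corners (277,279) and (355,279)). The scene view agrees, so the tool is really about 36 mm higher than stated. I'll open the gripper, go down in stages and watch the force.

Call:
jog_arm(
  deltas=[
    [0, 0, 0, 0, 0, 0],
    [0, 0, 0, 0, 0, 0],
    [0, 0, 0, 0, 0, 0],
    [0, 0, 0, 0, 0, 0],
    [0, 0, 0, 0, 0, 0],
    [0, 0, 0, 0, 0, 0],
    [0, 0, 0, 0, 0, 0],
    [0, 0, 0, 0, 0, 0],
    [0, 0, 0, 0, 0, 0],
    [0, 0, 0, 0, 0, 0],
    [0, 0, 0, 0, 0, 0],
    [0, 0, 0, 0, 0, 0],
  ],
  gripper=-1,
)

```text
time_s: 6.98
ee_pos: [0.5188, 0.2397, 0.0803]
ee_rot: [3.14, -0.0, 1.369]
ft_force: [0.8, 1.2, 0.6]
width: 0.0919
```

Call:
jog_arm(
  deltas=[
    [0, 0, 0.1, 0, 0, 0],
    [0, 0, 0.2, 0, 0, 0],
    [0, 0, 0.3, 0, 0, 0],
    [0, 0, 0.4, 0, 0, 0],
    [0, 0, 0.5, 0, 0, 0],
    [0, 0, 0.5, 0, 0, 0],
  ],
)

```text
time_s: 7.48
ee_pos: [0.5185, 0.2394, 0.0671]
ee_rot: [3.14, 0.0, 1.369]
ft_force: [0.5, 0.7, 0.4]
width: 0.092
```

Call:
jog_arm(
  deltas=[
    [0, 0, 0.1, 0, 0, 0],
    [0, 0, 0.2, 0, 0, 0],
    [0, 0, 0.3, 0, 0, 0],
    [0, 0, 0.4, 0, 0, 0],
    [0, 0, 0.5, 0, 0, 0],
    [0, 0, 0.6, 0, 0, 0],
    [0, 0, 0.6, 0, 0, 0],
  ],
)

```text
time_s: 8.07
ee_pos: [0.5182, 0.2393, 0.0515]
ee_rot: [3.141, 0.001, 1.369]
ft_force: [-0.1, -0.5, -0.3]
width: 0.0919
```

Call:
jog_arm(
  deltas=[
    [0, 0, 0, 0, 0, 0],
    [0, 0, 0, 0, 0, 0],
    [0, 0, 0, 0, 0, 0],
    [0, 0, 0, 0, 0, 0],
    [0, 0, 0, 0, 0, 0],
    [0, 0, 0, 0, 0, 0],
    [0, 0, 0, 0, 0, 0],
  ],
  gripper=1,
  grip_force=20,
)

```text
time_s: 8.65
ee_pos: [0.5183, 0.2393, 0.0516]
ee_rot: [3.141, 0.001, 1.369]
ft_force: [-0.9, -0.3, -0.4]
width: 0.0596
```

Width is 59.6 mm, so the jar is gripped and the 36 mm offset is confirmed. Heights from here are relative: jar underside = TCP − 45.6 mm.

```bash
python3 - <<'E'
from h import *
plan((JAR,.18,1.369),(B,.18,3.05),(B,.051,3.05))
E
```

```text
8.65 [0.5183 0.2393 0.0516] [3.1408 0.0006 1.3694] 0.05956805282600923
(0.5178, 0.239) 0.18 1.369 [-0.02 -0.01 -5.14  0.01  0.01  0.  ]
(0.562, 0.0087) 0.18 3.05 [ -8.69   3.56  -5.13   0.     0.01 -19.26]
(0.562, 0.0087) 0.051 3.05 [ -8.69   3.56   0.03   0.     0.01 -19.26]
```

Call:
jog_arm(
  deltas=[
    [0, 0, -1.2, 0, 0, 0],
    [0, 0, -2.6, 0, 0, -1.3],
    [0, 0, -4.0, 0, 0, -2.6],
    [-0.8, 0.3, -5.1, 0, 0, -4],
    [-2.0, 0.8, -5.1, 0, 0, -5.4],
    [-3.4, 1.4, -5.1, 0, 0, -6.8],
    [-4.8, 2.0, -5.1, 0, 0, -8.2],
    [-6.2, 2.5, -5.1, 0, 0, -9.6],
    [-7.6, 3.1, -5.1, 0, 0, -11],
    [-8.4, 3.4, -5.1, 0, 0, -12.4],
    [-8.7, 3.56, -5.1, 0, 0, -13.6],
    [-8.7, 3.56, -5.1, 0, 0, -14.6],
  ],
)

```text
time_s: 9.65
ee_pos: [0.5621, 0.0042, 0.1786]
ee_rot: [-3.139, 0.001, 2.644]
ft_force: [-0.7, -0.2, -2.2]
width: 0.0593
```

Call:
jog_arm(
  deltas=[
    [0, 0, 0, 0, 0, -1.4],
    [0, 0, 0, 0, 0, -2.8],
    [0, 0, 0, 0, 0, -4.2],
    [0, 0, 0, 0, 0, -4.6],
    [0, 0, 0, 0, 0, -4.6],
    [0, 0, 0, 0, 0, -4.6],
  ],
)

```text
time_s: 10.15
ee_pos: [0.5618, 0.004, 0.1783]
ee_rot: [-3.139, -0.001, 3.043]
ft_force: [0.2, -0.2, -2.4]
width: 0.0596
```

```bash
python3 - <<'E'
from h import *
plan((B,.051,3.05))
d=shot("wrist"); save(d,"w4.png")
E
```

```text
10.15 [0.5618 0.004  0.1783] [-3.1392 -0.0008  3.043 ] 0.05956392029356484
(0.562, 0.0087) 0.051 3.05 [ 0.01  0.2   5.09 -0.03 -0.01 -0.08]
```

View pics/w4.png

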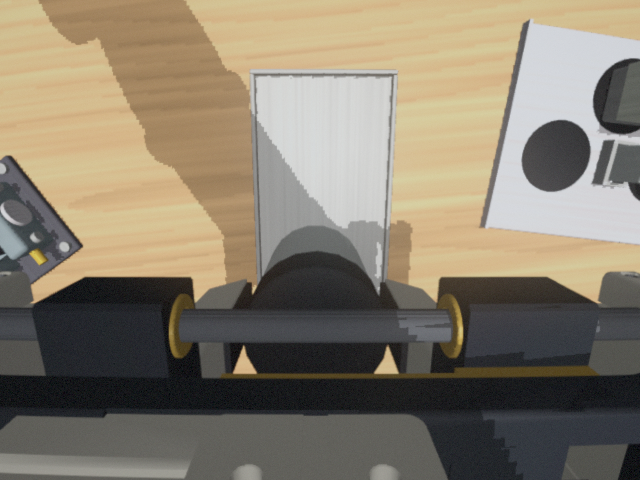

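Jar is held over the tray. Tray far corners are at (252,72) and (396,72), and the freed mark is at (556,156). I'll check both against the estimates.

```bash
python3 - <<'E'
from h import *
d=shot("wrist")
g=d["image"].astype(int).sum(2)
m=np.zeros(g.shape,np.uint8); m[110:200,515:600]=(g[110:200,515:600]<240)
n,l,st,c=cv2.connectedComponentsWithStats(m); k=1+st[1:,4].argmax(); print(st[k],c[k])
P=px2w(d,[c[k]],.006)[0]; print("mark",P,"jar-mark",np.array(JAR)-P[:2])
w=-.205; print("origin from mark",P[:2]-.054*np.array([np.sin(w),-np.cos(w)]))
Q=px2w(d,[(251,71),(397,71)],.014); e=Q.mean(0); print("tray near end",Q,"centre",e[:2]+.14*np.array([np.cos(.094),-np.sin(.094)]))
E
```

```text
[ 523  120   67   70 3548] [556.1984 154.6488]
mark [0.5154 0.237  0.006 ] jar-mark [0.0024 0.002 ]
origin from mark [0.5264 0.2899]
tray near end [[ 0.418  -0.0391  0.014 ]
 [ 0.4305  0.0875  0.014 ]] centre [0.5637 0.0111]
```

Call:
jog_arm(
  deltas=[
    [0, 0.2, 1, 0, 0, 0],
    [0, 0.2, 2, 0, 0, 0],
    [0, 0.2, 3, 0, 0, 0],
    [0, 0.2, 4, 0, 0, 0],
    [0, 0.2, 4.6, 0, 0, 0],
    [0, 0.2, 4.9, 0, 0, 0],
    [0, 0.2, 5.09, 0, 0, 0],
    [0, 0.2, 5.09, 0, 0, 0],
    [0, 0.2, 5.09, 0, 0, 0],
  ],
)

```text
time_s: 11.0
ee_pos: [0.5629, 0.009, 0.052]
ee_rot: [-3.139, 0.001, 3.043]
ft_force: [-0.0, 0.1, -2.1]
width: 0.0595
```

Call:
jog_arm(
  deltas=[
    [0, 0, 0.06, 0, 0, 0],
    [0, 0, 0.1, 0, 0, 0],
    [0, 0, 0.1, 0, 0, 0],
  ],
)

```text
time_s: 11.25
ee_pos: [0.5634, 0.009, 0.0501]
ee_rot: [-3.139, 0.002, 3.043]
ft_force: [0.3, -1.0, -1.7]
width: 0.0592
```

Call:
jog_arm(
  deltas=[
    [0, 0, 0, 0, 0, 0],
    [0, 0, 0, 0, 0, 0],
    [0, 0, 0, 0, 0, 0],
    [0, 0, 0, 0, 0, 0],
    [0, 0, 0, 0, 0, 0],
    [0, 0, -1, 0, 0, 0],
    [0, 0, -2.5, 0, 0, 0],
    [0, 0, -4, 0, 0, 0],
    [0, 0, -5, 0, 0, 0],
    [0, 0, -5, 0, 0, 0],
    [0, 0, -5, 0, 0, 0],
  ],
  gripper=-1,
)

```text
time_s: 12.17
ee_pos: [0.5641, 0.0095, 0.1766]
ee_rot: [-3.139, 0.005, 3.043]
ft_force: [-0.1, -0.4, 0.1]
width: 0.0917
```

```bash
python3 - <<'E'
from h import *
plan((TIN,.18,2.96),(TIN,.046,2.96))
E
```

```text
12.1667 [0.5641 0.0095 0.1766] [-3.1394  0.005   3.0426] 0.09170508813687178
(0.4718, 0.3042) 0.18 2.96 [ 4.84 11.37 -0.19 -0.02  0.06  0.95]
(0.4718, 0.3042) 0.046 2.96 [ 4.87 11.38  5.17 -0.02  0.06  0.95]
```

Call:
jog_arm(
  deltas=[
    [0.4, 1, -0.2, 0, 0.03, 0.2],
    [1.0, 2.5, -0.2, 0, 0.06, 0.5],
    [1.7, 4, -0.2, 0, 0.06, 0.9],
    [2.3, 5.5, -0.2, 0, 0.06, 0.95],
    [3.0, 7, -0.2, 0, 0.06, 0.95],
    [3.6, 8.5, -0.2, 0, 0.06, 0.95],
    [4.3, 10, -0.2, 0, 0.06, 0.95],
    [4.7, 11, -0.2, 0, 0.06, 0.95],
    [4.84, 11.37, -0.2, 0, 0.06, 0.95],
    [4.84, 11.37, -0.2, 0, 0.06, 0.95],
    [4.84, 11.37, -0.2, 0, 0.06, 0.95],
  ],
)

```text
time_s: 13.08
ee_pos: [0.4717, 0.3032, 0.1791]
ee_rot: [-3.138, -0.001, 2.96]
ft_force: [0.3, -0.5, -0.7]
width: 0.0918
```

```bash
python3 - <<'E'
from h import *
plan((TIN,.18,2.96),(TIN,.043,2.96))
d=shot("wrist"); save(d,"w5.png"); np.save("w5.npy",d["world_to_cam"])
E
```

```text
13.0833 [0.4717 0.3032 0.1791] [-3.1376 -0.0011  2.9602] 0.09184798986094098
(0.4718, 0.3042) 0.18 2.96 [ 0.    0.04 -0.03 -0.05 -0.01  0.  ]
(0.4718, 0.3042) 0.043 2.96 [-0.    0.06  5.45 -0.05 -0.01  0.  ]
```

View pics/w5.png

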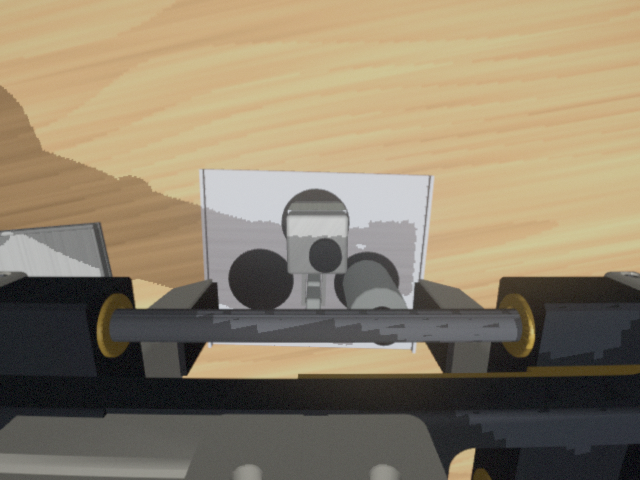

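Tin top face spans about (288–348, 213–273), centred between the fingers; the jar's mark is empty at (262,279). Picking the tin.

```bash
python3 - <<'E'
from h import *
d=get_image("wrist"); d["world_to_cam"]=np.load("w5.npy")
print(px2w(d,[(318,243)],.094),px2w(d,[(325,255.5)],.104),px2w(d,[(262,279)],.006))
E
```

```text
[[0.4682 0.305  0.094 ]] [[0.4758 0.3087 0.104 ]] [[0.516  0.2385 0.006 ]]
```

Call:
jog_arm(
  deltas=[
    [0, 0.06, 1, 0, 0, 0],
    [0, 0.06, 2, 0, 0, 0],
    [0, 0.06, 3, 0, 0, 0],
    [0, 0.06, 3.8, 0, 0, 0],
    [0, 0.06, 4.6, 0, 0, 0],
    [0, 0.06, 5.1, 0, 0, 0],
    [0, 0.06, 5.45, 0, 0, 0],
    [0, 0.06, 5.45, 0, 0, 0],
    [0, 0.06, 5.45, 0, 0, 0],
  ],
)

```text
time_s: 13.93
ee_pos: [0.4732, 0.3025, 0.0435]
ee_rot: [-3.137, -0.0, 2.956]
ft_force: [-0.2, -0.4, 1.1]
width: 0.0919
```

Call:
jog_arm(
  deltas=[
    [0, 0, 0, 0, 0, 0],
    [0, 0, 0, 0, 0, 0],
    [0, 0, 0, 0, 0, 0],
    [0, 0, 0, 0, 0, 0],
    [0, 0, 0, 0, 0, 0],
    [0, 0, 0, 0, 0, 0],
    [0, 0, 0, 0, 0, 0],
    [0, 0, 0, 0, 0, 0],
    [0, 0, 0, 0, 0, 0],
    [0, 0, 0, 0, 0, 0],
  ],
  gripper=1,
  grip_force=25,
)

```text
time_s: 14.77
ee_pos: [0.4732, 0.3027, 0.0435]
ee_rot: [-3.138, -0.0, 2.956]
ft_force: [0.1, 0.8, -0.4]
width: 0.0456
```

```bash
python3 - <<'E'
from h import *
plan((A,.18,3.05))
E
```

```text
14.7667 [0.4732 0.3027 0.0435] [-3.1378 -0.0003  2.9564] 0.045585834393508946
(0.4724, 0.0172) 0.18 3.05 [ -2.07 -11.25  -5.42  -0.04  -0.01  -1.07]
```

Call:
jog_arm(
  deltas=[
    [0, 0, -1, 0, 0, 0],
    [0, 0, -2.2, 0, 0, 0],
    [0, 0, -3.6, 0, 0, 0],
    [0, -0.5, -4.8, 0, 0, 0],
    [-0.3, -1.6, -5.4, 0, 0, -0.3],
    [-0.6, -3, -5.4, 0, 0, -0.6],
    [-0.9, -4.5, -5.4, 0, 0, -0.9],
    [-1.1, -6, -5.4, 0, 0, -1.07],
    [-1.4, -7.5, -5.4, 0, 0, -1.07],
    [-1.7, -9, -5.4, 0, 0, -1.07],
    [-2.0, -10.4, -5.4, 0, 0, -1.07],
    [-2.07, -11.25, -5.4, 0, 0, -1.07],
  ],
)

```text
time_s: 15.77
ee_pos: [0.4719, 0.0123, 0.179]
ee_rot: [-3.136, -0.002, 3.046]
ft_force: [-0.4, -0.2, -3.6]
width: 0.0459
```

Call:
jog_arm(
  deltas=[
    [0, 0, 0, 0, 0, 0],
    [0, 0, 0, 0, 0, 0],
    [0, 0, 0, 0, 0, 0],
  ],
)

```text
time_s: 16.02
ee_pos: [0.4717, 0.0129, 0.1789]
ee_rot: [-3.136, -0.002, 3.046]
ft_force: [-0.0, -0.2, -1.1]
width: 0.046
```

```bash
python3 - <<'E'
from h import *
plan((A,.041,3.05))
E
```

```text
16.0167 [0.4717 0.0129 0.1789] [-3.1361 -0.002   3.0456] 0.046046414353438515
(0.4724, 0.0172) 0.041 3.05 [-0.02  0.21  5.52 -0.06 -0.02 -0.05]
```

Call:
jog_arm(
  deltas=[
    [0, 0.2, 1, -0.06, 0, 0],
    [0, 0.2, 2, -0.06, 0, 0],
    [0, 0.2, 3, -0.06, 0, 0],
    [0, 0.2, 4, -0.06, 0, 0],
    [0, 0.2, 4.8, -0.06, 0, 0],
    [0, 0.2, 5.2, -0.06, 0, 0],
    [0, 0.2, 5.5, -0.06, 0, 0],
    [0, 0.2, 5.52, -0.06, 0, 0],
    [0, 0.2, 5.52, -0.06, 0, 0],
  ],
)

```text
time_s: 16.77
ee_pos: [0.4724, 0.0184, 0.0414]
ee_rot: [3.141, -0.001, 3.047]
ft_force: [-0.0, 0.2, -2.6]
width: 0.0464
```

Call:
jog_arm(
  deltas=[
    [0, 0, 0, 0, 0, 0],
    [0, 0, 0, 0, 0, 0],
    [0, 0, 0, 0, 0, 0],
    [0, 0, 0, 0, 0, 0],
    [0, 0, 0, 0, 0, 0],
    [0, 0, -1, 0, 0, 0],
    [0, 0, -2.5, 0, 0, 0],
    [0, 0, -4, 0, 0, 0],
    [0, 0, -5.5, 0, 0, 0],
    [0, 0, -5.5, 0, 0, 0],
    [0, 0, -5.5, 0, 0, 0],
  ],
  gripper=-1,
)

```text
time_s: 17.68
ee_pos: [0.474, 0.0183, 0.1809]
ee_rot: [3.141, 0.003, 3.046]
ft_force: [0.2, -0.4, 0.2]
width: 0.0915
```

```bash
python3 - <<'E'
from h import *
plan((BOT,.18,1.366),(BOT,.18,2.94))
E
```

```text
17.6833 [0.474  0.0183 0.1809] [3.1414 0.0032 3.0464] 0.09153983488171749
(0.538, 0.3422) 0.18 1.366 [-1.32 13.14  0.04  0.03  0.03 19.26]
(0.538, 0.3422) 0.18 2.94 [-1.32 13.14  0.04  0.    0.04  1.22]
```

Call:
jog_arm(
  deltas=[
    [0, 1, 0, 0, 0, 1.3],
    [-0.2, 2.5, 0, 0, 0, 2.7],
    [-0.4, 4, 0, 0, 0, 4.1],
    [-0.5, 5.5, 0, 0, 0, 5.5],
    [-0.7, 7, 0, 0, 0, 6.9],
    [-0.8, 8.5, 0, 0, 0, 8.3],
    [-1, 10, 0, 0, 0, 9.7],
    [-1.2, 11.4, 0, 0, 0, 11.1],
    [-1.3, 12.6, 0, 0, 0, 12.5],
    [-1.3, 13.1, 0, 0, 0, 13.9],
    [-1.3, 13.1, 0, 0, 0, 15.2],
    [-1.3, 13.1, 0, 0, 0, 16.4],
  ],
)

```text
time_s: 18.68
ee_pos: [0.5362, 0.3423, 0.1788]
ee_rot: [3.141, 0.002, 1.612]
ft_force: [0.5, -1.3, 0.2]
width: 0.0918
```

Call:
jog_arm(
  deltas=[
    [0, 0, 0, 0, 0, 1.2],
    [0, 0, 0, 0, 0, 2.4],
    [0, 0, 0, 0, 0, 2.8],
    [0, 0, 0, 0, 0, 2.8],
    [0, 0, 0, 0, 0, 2.8],
  ],
)

```text
time_s: 19.1
ee_pos: [0.5356, 0.3418, 0.1774]
ee_rot: [-3.141, 0.004, 1.369]
ft_force: [-0.7, 0.2, 0.7]
width: 0.092
```

```bash
python3 - <<'E'
from h import *
plan((BOT,.18,1.366),(BOT,.0385,1.366))
d=shot("wrist"); save(d,"w6.png"); np.save("w6.npy",d["world_to_cam"])
g=d["image"].astype(int).sum(2)
for t in("bottle_center",):
  for r in nets.silhouettes(d,t)[:1]:
    m=r["mask"]; ys,xs=np.nonzero(m); print(r["p"],xs.min(),xs.max(),ys.min(),ys.max())
    print(w2px(d,[(*BOT,.112),(*BOT,.086),(BOT[0]-.0235,BOT[1]+.0047,.086),(BOT[0]+.0235,BOT[1]-.0047,.086)]))
    for y in range(200,285,12):
        q=np.nonzero(m[y])[0]; print(y,q.min() if len(q) else None,q.max() if len(q) else None)
E
```

```text
19.1 [0.5356 0.3418 0.1774] [-3.1414  0.0035  1.3693] 0.09203214726586487
(0.538, 0.3422) 0.18 1.366 [ 0.04  0.09 -0.1  -0.    0.04  0.04]
(0.538, 0.3422) 0.0385 1.366 [ 0.06  0.09  5.56 -0.    0.04  0.04]
0.9 287 349 200 273
[[318.771  252.4137]
 [318.449  243.4026]
 [286.9354 243.5202]
 [349.9615 243.2873]]
200 315 321
212 297 338
224 292 344
236 288 348
248 288 348
260 294 343
272 309 323
284 None None
```

Call:
jog_arm(
  deltas=[
    [0.06, 0.09, 1, 0, 0, 0],
    [0.06, 0.09, 2, 0, 0, 0],
    [0.06, 0.09, 3, 0, 0, 0],
    [0.06, 0.09, 4, 0, 0, 0],
    [0.06, 0.09, 4.8, 0, 0, 0],
    [0.06, 0.09, 5.3, 0, 0, 0],
    [0.06, 0.09, 5.56, 0, 0, 0],
    [0.06, 0.09, 5.56, 0, 0, 0],
    [0.06, 0.09, 5.56, 0, 0, 0],
  ],
)

```text
time_s: 19.95
ee_pos: [0.5387, 0.3429, 0.0395]
ee_rot: [3.141, 0.002, 1.369]
ft_force: [-0.7, -0.2, 0.2]
width: 0.0915
```

Call:
jog_arm(
  deltas=[
    [0, 0, 0, 0, 0, 0],
    [0, 0, 0, 0, 0, 0],
    [0, 0, 0, 0, 0, 0],
    [0, 0, 0, 0, 0, 0],
    [0, 0, 0, 0, 0, 0],
    [0, 0, 0, 0, 0, 0],
    [0, 0, 0, 0, 0, 0],
    [0, 0, 0, 0, 0, 0],
    [0, 0, 0, 0, 0, 0],
    [0, 0, 0, 0, 0, 0],
  ],
  gripper=1,
  grip_force=20,
)

```text
time_s: 20.78
ee_pos: [0.5387, 0.343, 0.0396]
ee_rot: [3.141, 0.002, 1.369]
ft_force: [-0.5, 0.7, 1.3]
width: 0.0474
```

```bash
python3 - <<'E'
from h import *
plan((C,.18,3.05))
E
```

```text
20.7833 [0.5387 0.343  0.0396] [3.1411 0.002  1.3694] 0.04740397595587529
(0.6516, 0.0002) 0.18 3.05 [-12.54   7.17  -5.59  -0.01   0.02 -19.26]
```

Call:
jog_arm(
  deltas=[
    [0, 0, -1.2, 0, 0, 0],
    [0, 0, -2.6, 0, 0, -1.2],
    [0, 0, -4, 0, 0, -2.6],
    [-0.6, 0.35, -5.2, 0, 0, -4],
    [-1.9, 1.1, -5.6, 0, 0, -5.4],
    [-3.2, 1.85, -5.6, 0, 0, -6.8],
    [-4.5, 2.6, -5.6, 0, 0, -8.2],
    [-5.8, 3.3, -5.6, 0, 0, -9.6],
    [-7.1, 4.05, -5.6, 0, 0, -11],
    [-8.4, 4.8, -5.6, 0, 0, -12.4],
    [-9.5, 5.4, -5.6, 0, 0, -13.6],
    [-10.2, 5.8, -5.6, 0, 0, -14.4],
  ],
)

```text
time_s: 21.78
ee_pos: [0.6305, 0.059, 0.1794]
ee_rot: [-3.137, 0.002, 2.627]
ft_force: [-0.3, -0.2, -2.4]
width: 0.0477
```

```bash
python3 - <<'E'
from h import *
plan((C,.18,3.05))
E
```

```text
21.7833 [0.6305 0.059  0.1794] [-3.1374  0.0016  2.6273] 0.04765135010342376
(0.6516, 0.0002) 0.18 3.05 [-1.89 -1.63 -0.02 -0.05  0.01 -4.84]
```

Call:
jog_arm(
  deltas=[
    [-0.7, -0.6, 0, 0, 0, -1.3],
    [-1.4, -1.2, 0, 0, 0, -2.6],
    [-1.89, -1.63, 0, 0, 0, -3.9],
    [-1.89, -1.63, 0, 0, 0, -4.84],
    [-1.89, -1.63, 0, 0, 0, -4.84],
    [-1.89, -1.63, 0, 0, 0, -4.84],
    [-1.89, -1.63, 0, 0, 0, -4.84],
  ],
)

```text
time_s: 22.37
ee_pos: [0.6512, 0.0013, 0.1796]
ee_rot: [-3.138, -0.001, 3.048]
ft_force: [-0.7, 0.1, -1.5]
width: 0.0474
```

```bash
python3 - <<'E'
from h import *
plan((C,.0385,3.05))
E
```

```text
22.3667 [0.6512 0.0013 0.1796] [-3.1376 -0.0007  3.048 ] 0.047417867804447164
(0.6516, 0.0002) 0.0385 3.05 [-0.02 -0.02  5.64 -0.05 -0.01 -0.02]
```

Call:
jog_arm(
  deltas=[
    [0, 0, 1, 0, 0, 0],
    [0, 0, 2, 0, 0, 0],
    [0, 0, 3, 0, 0, 0],
    [0, 0, 4, 0, 0, 0],
    [0, 0, 4.8, 0, 0, 0],
    [0, 0, 5.3, 0, 0, 0],
    [0, 0, 5.6, 0, 0, 0],
    [0, 0, 5.66, 0, 0, 0],
    [0, 0, 5.66, 0, 0, 0],
  ],
)

```text
time_s: 23.12
ee_pos: [0.6514, 0.0013, 0.0386]
ee_rot: [-3.138, 0.0, 3.048]
ft_force: [0.3, 1.5, -2.2]
width: 0.0474
```

Call:
jog_arm(
  deltas=[
    [0, 0, 0, 0, 0, 0],
    [0, 0, 0, 0, 0, 0],
    [0, 0, 0, 0, 0, 0],
    [0, 0, 0, 0, 0, 0],
    [0, 0, 0, 0, 0, 0],
    [0, 0, -1, 0, 0, 0],
    [0, 0, -2.5, 0, 0, 0],
    [0, 0, -4, 0, 0, 0],
    [0, 0, -5.5, 0, 0, 0],
    [0, 0, -5.5, 0, 0, 0],
    [0, 0, -5.5, 0, 0, 0],
  ],
  gripper=-1,
)

```text
time_s: 24.03
ee_pos: [0.653, 0.0024, 0.1789]
ee_rot: [-3.139, 0.005, 3.048]
ft_force: [-0.2, -0.1, -0.7]
width: 0.0918
```

```bash
python3 - <<'E'
from h import *
plan((BLK,.2,2.94),(BLK,.2,-.2))
for t in ("jar_center","bottle_center","tin_center"):
  d=shot("top"); print(t,[(np.round(r["location"]),round(r["p"],2),px2w(d,[r["location"]],.07)) for r in nets.recognise(d,t)][:2])
E
```

```text
24.0333 [0.653  0.0024 0.1789] [-3.1387  0.005   3.0476] 0.09184619001614303
(0.5284, 0.2905) 0.2 2.94 [ 6.04 11.   -0.91 -0.03  0.06  1.23]
(0.5284, 0.2905) 0.2 -0.2 [  6.04  11.    -0.91  -0.09  -0.05 -34.78]
jar_center [(array([315., 218.]), 0.97, array([[0.5698, 0.0045, 0.07  ]]))]
bottle_center [(array([311., 180.]), 0.78, array([[0.6385, 0.0097, 0.07  ]]))]
tin_center [(array([307., 273.]), 0.93, array([[0.4705, 0.0204, 0.07  ]])), (array([315., 220.]), 0.74, array([[0.5659, 0.004 , 0.07  ]]))]
```

Call:
jog_arm(
  deltas=[
    [0.6, 1, -0.5, 0, 0.06, 0.3],
    [1.3, 2.4, -0.9, 0, 0.06, 0.6],
    [2.1, 3.8, -0.9, 0, 0.06, 0.9],
    [2.9, 5.2, -0.9, 0, 0.06, 1.23],
    [3.6, 6.6, -0.9, 0, 0.06, 1.23],
    [4.4, 8, -0.9, 0, 0.06, 1.23],
    [5.2, 9.4, -0.9, 0, 0.06, 1.23],
    [5.8, 10.5, -0.9, 0, 0.06, 1.23],
    [6.04, 11, -0.9, 0, 0.06, 1.23],
    [6.04, 11, -0.9, 0, 0.06, 1.23],
    [6.04, 11, -0.9, 0, 0.06, 1.23],
    [6.04, 11, -0.9, 0, 0.06, 1.23],
  ],
)

```text
time_s: 25.33
ee_pos: [0.5271, 0.2879, 0.1956]
ee_rot: [-3.136, -0.007, 2.939]
ft_force: [0.7, -0.2, -1.1]
width: 0.0916
```

```bash
python3 - <<'E'
from h import *
plan((BLK,.2,2.94),(BLK,.0305,2.94))
d=shot("wrist"); np.save("w7.npy",d["world_to_cam"]); save({"image":d["image"]},"w7f.png")
im=cv2.resize(d["image"][150:310,215:425],(787,600),interpolation=cv2.INTER_CUBIC); save({"image":im},"w7.png")
E
```

```text
25.3333 [0.5271 0.2879 0.1956] [-3.1356 -0.0072  2.9388] 0.09158838249708963
(0.5284, 0.2905) 0.2 2.94 [-0.03  0.11 -0.18 -0.07 -0.08 -0.01]
(0.5284, 0.2905) 0.0305 2.94 [-0.08  0.15  6.6  -0.07 -0.08 -0.01]
```

View pics/w7.png

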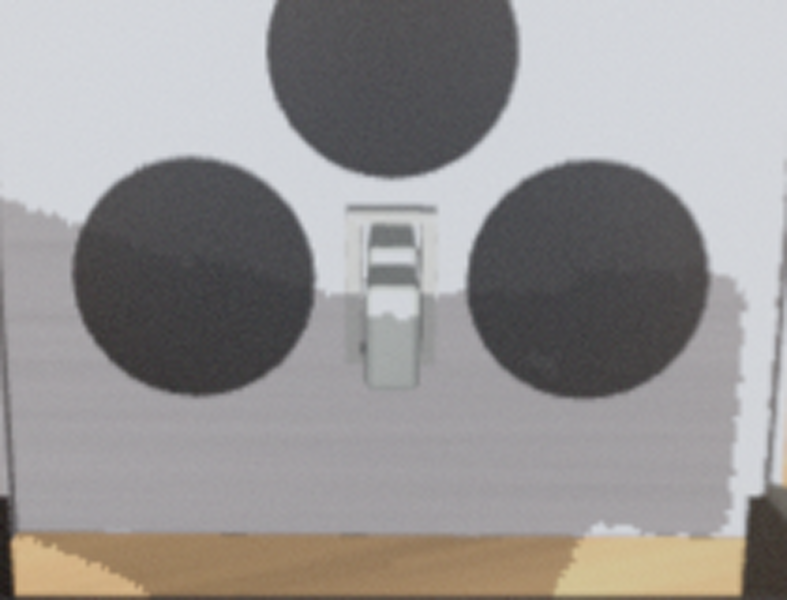

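All three marks and the block are clear: marks at crop (194,276), (588,279) and (393,53), block handle top centred at (392,336).

```bash
python3 - <<'E'
from h import *
d=get_image("wrist"); d["world_to_cam"]=np.load("w7.npy")
k=787/210
f=lambda *a:np.array(a,float)/k+[215-.37,150-.37]
# centroid of dark blobs
g=cv2.imread("pics/w7f.png").astype(int).sum(2)
m=np.zeros(g.shape,np.uint8); m[100:262,230:410]=g[100:262,230:410]<260
n,l,st,c=cv2.connectedComponentsWithStats(m); 
for i in range(1,n):
    if st[i,4]>1500: print(st[i],px2w(d,[c[i]],.006)[0])
print("block",px2w(d,f((392,336)),.082), px2w(d,f((392,284),(392,388)),.082))
S=px2w(d,f((346,205),(438,205)),.020); print("slot -x edge",S.mean(0),S.mean(0)[:2]+.0205*np.array([np.cos(.205),-np.sin(.205)]))
print("block slot floor edges y", px2w(d,f((365,336),(419,336)),.082))
E
```

```text
[ 288  133   64   64 2564] [0.4726 0.3026 0.006 ]
[ 235  193   63   62 3056] [0.5167 0.2367 0.006 ]
[ 340  194   63   62 3012] [0.5391 0.3421 0.006 ]
block [[0.5268 0.29   0.082 ]] [[0.5154 0.2923 0.082 ]
 [0.5383 0.2876 0.082 ]]
slot -x edge [0.5061 0.2944 0.02  ] [0.5262 0.2902]
block slot floor edges y [[0.5256 0.2842 0.082 ]
 [0.5279 0.2958 0.082 ]]
```

```bash
python3 - <<'E'
from h import *
b=(.527,.290)
plan((b,.2,2.935),(b,.0305,2.935))
E
```

```text
25.4333 [0.5273 0.2876 0.1959] [-3.1359 -0.0071  2.9377] 0.09207960307086395
(0.527, 0.29) 0.2 2.935 [ 0.03  0.09 -0.17 -0.06 -0.08  0.03]
(0.527, 0.29) 0.0305 2.935 [-0.02  0.13  6.61 -0.06 -0.08  0.03]
```

Call:
jog_arm(
  deltas=[
    [0, 0.1, 0.8, -0.06, -0.08, 0.03],
    [0, 0.1, 1.8, -0.06, -0.08, 0.03],
    [0, 0.11, 2.9, -0.06, -0.08, 0.03],
    [0, 0.11, 4, -0.06, -0.08, 0.03],
    [-0.01, 0.12, 4.8, -0.06, -0.08, 0.03],
    [-0.01, 0.13, 5.3, -0.06, -0.08, 0.03],
    [-0.02, 0.13, 5.3, -0.06, -0.08, 0.03],
    [-0.02, 0.13, 5.3, -0.06, -0.08, 0.03],
  ],
)

```text
time_s: 26.1
ee_pos: [0.5278, 0.2896, 0.0634]
ee_rot: [-3.141, -0.0, 2.934]
ft_force: [0.3, -0.1, -0.2]
width: 0.0918
```

```bash
python3 - <<'E'
from h import *
b=(.527,.290)
plan((b,.0305,2.935))
E
```

```text
26.1 [0.5278 0.2896 0.0634] [-3.1408 -0.0004  2.9341] 0.09180052891194888
(0.527, 0.29) 0.0305 2.935 [ 0.03  0.01  1.32 -0.01 -0.01 -0.01]
```

Call:
jog_arm(
  deltas=[
    [0.03, 0.01, 0.4, 0, 0, 0],
    [0.03, 0.01, 0.9, 0, 0, 0],
    [0.03, 0.01, 1.32, 0, 0, 0],
    [0.03, 0.01, 1.32, 0, 0, 0],
    [0.03, 0.01, 1.32, 0, 0, 0],
  ],
)

```text
time_s: 26.52
ee_pos: [0.5265, 0.2896, 0.0296]
ee_rot: [-3.14, -0.002, 2.934]
ft_force: [-0.0, 0.1, 0.7]
width: 0.0917
```

Call:
jog_arm(
  deltas=[
    [0, 0, 0, 0, 0, 0],
    [0, 0, 0, 0, 0, 0],
    [0, 0, 0, 0, 0, 0],
    [0, 0, 0, 0, 0, 0],
    [0, 0, 0, 0, 0, 0],
    [0, 0, 0, 0, 0, 0],
    [0, 0, 0, 0, 0, 0],
    [0, 0, 0, 0, 0, 0],
    [0, 0, 0, 0, 0, 0],
    [0, 0, 0, 0, 0, 0],
    [0, 0, 0, 0, 0, 0],
    [0, 0, 0, 0, 0, 0],
  ],
  gripper=1,
  grip_force=20,
)

```text
time_s: 27.52
ee_pos: [0.5265, 0.2896, 0.0296]
ee_rot: [-3.14, -0.002, 2.934]
ft_force: [0.5, -0.2, 0.5]
width: 0.0162
```

Call:
jog_arm(
  deltas=[
    [0, 0, 0, 0, 0, 0],
    [0, 0, 0, 0, 0, 0],
    [0, 0, 0, 0, 0, 0],
    [0, 0, 0, 0, 0, 0],
  ],
)

```text
time_s: 27.85
ee_pos: [0.5265, 0.2896, 0.0296]
ee_rot: [-3.14, -0.002, 2.934]
ft_force: [0.7, 0.2, -0.1]
width: 0.012
```

```bash
python3 - <<'E'
from h import *
plan(((.527,.29),.19,2.934),((.53,.0),.19,3.25),(GAP,.19,.482),(GAP,.12,.482))
E
```

```text
27.85 [0.5265 0.2896 0.0296] [-3.1397 -0.0016  2.9343] 0.012040520028290189
(0.527, 0.29) 0.19 2.934 [-0.    0.01 -6.42 -0.02 -0.02  0.  ]
(0.53, 0.0) 0.19 3.25 [ -2.51 -11.32  -6.4   -0.02  -0.02  -3.62]
(0.5345, -0.3042) 0.19 0.482 [ -5.19 -23.19  -6.38  -0.03   0.02  28.1 ]
(0.5345, -0.3042) 0.12 0.482 [ -5.19 -23.18  -3.58  -0.03   0.02  28.1 ]
```

Call:
jog_arm(
  deltas=[
    [0, 0, -0.5, 0, 0, 0],
    [0, 0, -1.3, 0, 0, 0],
    [0, 0, -2.5, 0, 0, 0],
    [0, 0, -3.9, 0, 0, 0],
    [0, -0.5, -5.3, 0, 0, 0],
    [-0.3, -1.6, -6.3, 0, 0, -0.5],
    [-0.7, -3, -6.4, 0, 0, -1],
    [-1, -4.5, -6.4, 0, 0, -1.6],
    [-1.3, -6, -6.4, 0, 0, -2.2],
    [-1.7, -7.5, -6.4, 0, 0, -2.8],
    [-2, -9, -6.4, 0, 0, -3.4],
    [-2.3, -10.4, -6.4, 0, 0, -4],
  ],
)

```text
time_s: 28.85
ee_pos: [0.5292, 0.0213, 0.191]
ee_rot: [-3.139, -0.002, -2.997]
ft_force: [1.4, 0.7, 0.7]
width: 0.0121
```

```bash
python3 - <<'E'
from h import *
plan((GAP,.19,3.624))
E
```

```text
28.85 [0.5292 0.0213 0.191 ] [-3.1395 -0.0017 -2.9975] 0.012084819043813614
(0.5345, -0.3042) 0.19 3.624 [  1.66 -12.92   0.07  -0.02  -0.02  -3.88]
```

Call:
jog_arm(
  deltas=[
    [0.2, -1.5, 0, 0, 0, -0.5],
    [0.4, -3, 0, 0, 0, -1],
    [0.6, -4.5, 0, 0, 0, -1.5],
    [0.8, -6, 0, 0, 0, -2],
    [1, -7.5, 0, 0, 0, -2.5],
    [1.2, -9, 0, 0, 0, -3],
    [1.4, -10.5, 0, 0, 0, -3.5],
    [1.6, -12, 0, 0, 0, -3.88],
    [1.66, -12.7, 0, 0, 0, -3.88],
    [1.66, -12.92, 0, 0, 0, -3.88],
    [1.66, -12.92, 0, 0, 0, -3.88],
    [1.66, -12.92, 0, 0, 0, -3.88],
  ],
)

```text
time_s: 29.85
ee_pos: [0.5348, -0.3027, 0.1923]
ee_rot: [-3.141, -0.001, -2.658]
ft_force: [0.4, 0.6, 0.1]
width: 0.012
```

```bash
python3 - <<'E'
from h import *
plan((GAP,.11,3.624))
print(robot.get_state()["joint_pos"])
E
```

```text
29.85 [ 0.5348 -0.3027  0.1923] [-3.1407 -0.0015 -2.6579] 0.011976461238134667
(0.5345, -0.3042) 0.11 3.624 [ 0.03 -0.04  3.29 -0.01 -0.02  0.02]
[ 1.0401  0.6213 -0.9769  1.5677  0.5365  1.2425  2.0271]
```

Call:
jog_arm(
  deltas=[
    [0.03, -0.04, 1, 0, 0, 0],
    [0.03, -0.04, 2, 0, 0, 0],
    [0.03, -0.04, 3, 0, 0, 0],
    [0.03, -0.04, 3.7, 0, 0, 0],
    [0.03, -0.04, 4.15, 0, 0, 0],
    [0.03, -0.04, 4.15, 0, 0, 0],
    [0.03, -0.04, 4.15, 0, 0, 0],
  ],
)

```text
time_s: 30.43
ee_pos: [0.5349, -0.3027, 0.0893]
ee_rot: [-3.141, -0.001, -2.656]
ft_force: [-0.1, 0.6, -0.9]
width: 0.012
```

```bash
python3 - <<'E'
from h import *
plan((GAP,.0585,3.624))
d=shot("wrist"); im=cv2.resize(d["image"][190:390,190:440],(750,600),interpolation=cv2.INTER_CUBIC)
w=.482;B=np.array([[np.cos(w),-np.sin(w)],[np.sin(w),np.cos(w)]])
def rect(lx,ly,z):
    q=np.array([(1,1),(1,-1),(-1,-1),(-1,1)])*[lx/2,ly/2]@B.T+GAP
    cv2.polylines(im,[np.int32((w2px(d,np.c_[q,[z]*4])-[190-.33,190-.33])*3)],True,(255,0,0),1)
rect(.05,.016,.055)
save({"image":im},"w8.png")
E
```

```text
30.4333 [ 0.5349 -0.3027  0.0893] [-3.1409 -0.0011 -2.6559] 0.011988837045756625
(0.5345, -0.3042) 0.0585 3.624 [ 0.04 -0.04  1.23 -0.01 -0.01  0.04]
```

View pics/w8.png

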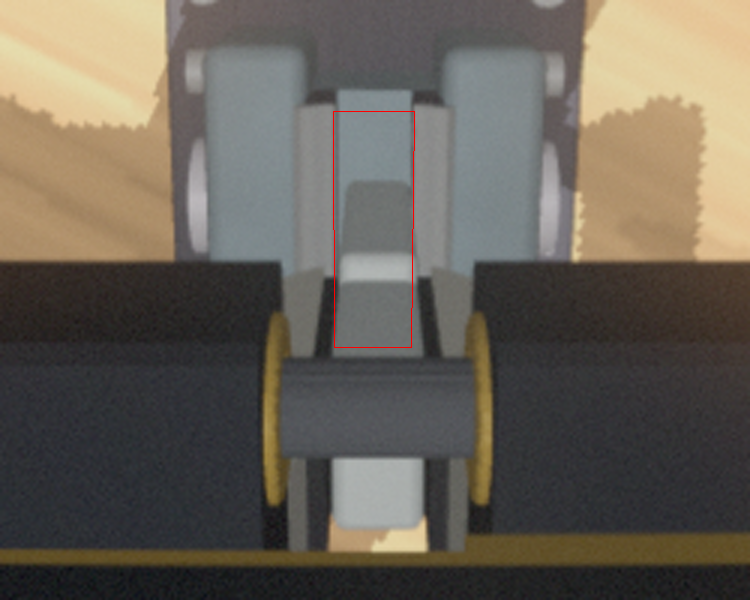

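Gap and overlay agree sideways within about 0.5 mm. The block's lower end (col ~379) sits about 1 mm right of the gap centre (col ~374). I'll check the lengthwise centring numerically.

```bash
python3 - <<'E'
from h import *
d=shot("wrist"); f=lambda *a:np.array(a,float)/3+[190-.33,190-.33]
w=.482;u=np.array([np.cos(w),np.sin(w)]);v=np.array([-u[1],u[0]]);T=pose()[:2,3]
for n,p,z in(("pad end L",(317,104),.055),("pad end R",(432,105),.055),("block end",(379,182),.0657),("shoulder end",(378,252),.1117),("gap mid",(374.5,180),.055),("block mid",(379,183),.0657),("floor end",(374,89),.035)):
    q=px2w(d,f(p),z)[0,:2]; print(n,"rel gap u,v",np.round([(q-GAP)@u*1e3,(q-GAP)@v*1e3],1),"rel tcp",np.round([(q-T)@u*1e3,(q-T)@v*1e3],1))
E
```

```text
pad end L rel gap u,v [-26.  -11.8] rel tcp [-27.3 -11.9]
pad end R rel gap u,v [-25.9  10.8] rel tcp [-27.2  10.8]
block end rel gap u,v [-13.    0.4] rel tcp [-14.3   0.4]
shoulder end rel gap u,v [-14.3   0.3] rel tcp [-15.6   0.3]
gap mid rel gap u,v [-10.6  -0.5] rel tcp [-11.9  -0.5]
block mid rel gap u,v [-12.8   0.4] rel tcp [-14.1   0.4]
floor end rel gap u,v [-25.6  -0.7] rel tcp [-26.9  -0.8]
```

Call:
jog_arm(
  deltas=[
    [0.11, -0.04, 0, 0, 0, 0.03],
    [0.11, -0.04, 0, 0, 0, 0.03],
    [0.11, -0.04, 0.15, 0, 0, 0.03],
    [0.11, -0.04, 0.3, 0, 0, 0.03],
    [0.11, -0.04, 0.42, 0, 0, 0.03],
    [0.11, -0.04, 0.54, 0, 0, 0.03],
    [0.11, -0.04, 0.66, 0, 0, 0.03],
    [0.11, -0.04, 0.78, 0, 0, 0.03],
    [0.11, -0.04, 0.9, 0, 0, 0.03],
    [0.11, -0.04, 0.9, 0, 0, 0.03],
  ],
)

```text
time_s: 31.37
ee_pos: [0.5333, -0.3056, 0.0669]
ee_rot: [-3.14, -0.0, -2.66]
ft_force: [-0.3, 0.0, -1.0]
width: 0.0123
```

Call:
jog_arm(
  deltas=[
    [0, 0, 0.08, 0, 0, 0],
    [0, 0, 0.16, 0, 0, 0],
    [0, 0, 0.24, 0, 0, 0],
    [0, 0, 0.3, 0, 0, 0],
    [0, 0, 0.3, 0, 0, 0],
  ],
)

```text
time_s: 31.78
ee_pos: [0.5331, -0.3056, 0.0591]
ee_rot: [-3.14, -0.001, -2.66]
ft_force: [0.5, 0.5, -0.3]
width: 0.0116
```

Call:
jog_arm(
  deltas=[
    [0, 0, 0.03, 0, 0, 0],
    [0, 0, 0.06, 0, 0, 0],
    [0, 0, 0.08, 0, 0, 0],
    [0, 0, 0.08, 0, 0, 0],
  ],
)

```text
time_s: 32.12
ee_pos: [0.5334, -0.3056, 0.0585]
ee_rot: [-3.139, -0.001, -2.659]
ft_force: [-5.3, 1.0, 13.3]
width: 0.0116
```

The force rose to 13 N at exactly the predicted seating height (TCP 0.0585), so the block is on the floor. Releasing and checking.

Call:
jog_arm(
  deltas=[
    [0, 0, 0, 0, 0, 0],
    [0, 0, 0, 0, 0, 0],
    [0, 0, 0, 0, 0, 0],
    [0, 0, 0, 0, 0, 0],
    [0, 0, 0, 0, 0, 0],
    [0, 0, -0.3, 0, 0, 0],
    [0, 0, -1, 0, 0, 0],
    [0, 0, -2.5, 0, 0, 0],
    [0, 0, -4, 0, 0, 0],
    [0, 0, -5.2, 0, 0, 0],
    [0, 0, -5.2, 0, 0, 0],
    [0, 0, -5.2, 0, 0, 0],
  ],
  gripper=-1,
)

```text
time_s: 33.12
ee_pos: [0.5345, -0.3054, 0.1909]
ee_rot: [-3.136, 0.001, -2.66]
ft_force: [-1.1, -0.4, -1.0]
width: 0.0875
```

```bash
python3 - <<'E'
from h import *
plan(((.6514,.0013),.18,3.048))
d=shot("wrist"); im=cv2.resize(d["image"][150:310,215:425],(787,600),interpolation=cv2.INTER_CUBIC); save({"image":im},"w9.png"); np.save("w9.npy",d["world_to_cam"])
E
```

```text
33.1167 [ 0.5345 -0.3054  0.1909] [-3.1361  0.0014 -2.6597] 0.08745878222592565
(0.6514, 0.0013) 0.18 3.048 [-9.83  8.71  0.4  -0.06  0.03  6.6 ]
```

View pics/w9.png

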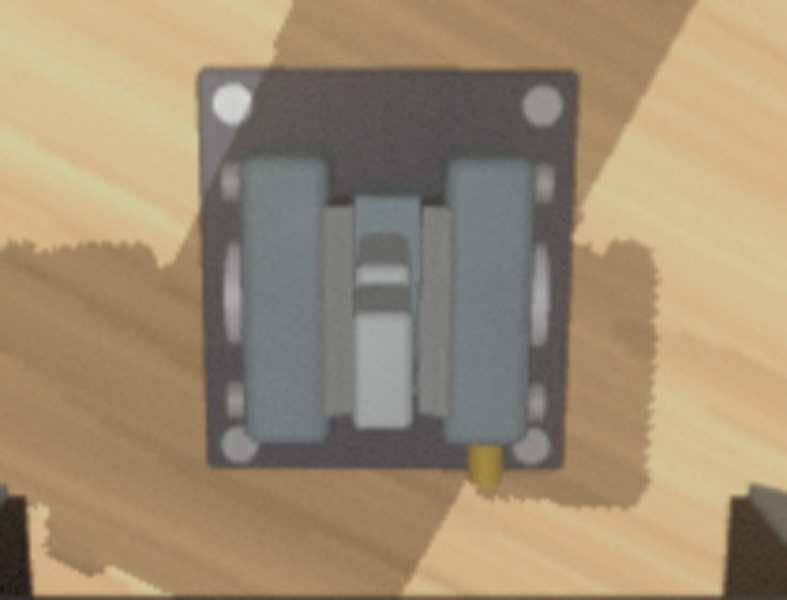

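```bash
python3 - <<'E'
from h import *
d=get_image("wrist"); d["world_to_cam"]=np.load("w9.npy"); k=787/210
f=lambda *a:np.array(a,float)/k+[215-.37,150-.37]
w=.482;u=np.array([np.cos(w),np.sin(w)]);v=np.array([-u[1],u[0]])
for n,p,z in(("pad ends top",(387,206),.055),("pad ends bot",(383,416),.055),("handle a",(384,311),.111),("handle b",(384,428),.111),("shoulder end(16)",(383,265),.081),("bottom end(16)",(383,235),.035),("floor end(25)",(388,196),.035)):
    q=px2w(d,f(p),z)[0,:2]; print(n,np.round([(q-GAP)@u*1e3,(q-GAP)@v*1e3],1))
E
```

```text
pad ends top [-26.2  -0. ]
pad ends bot [24.2 -0.9]
handle a [-13.4  -0.6]
handle b [10.2 -0.6]
shoulder end(16) [-17.   -0.9]
bottom end(16) [-16.4  -1. ]
floor end(25) [-26.    0.2]
```

Block is centred to within about 0.5 mm along the gap and upright. Now returning the bottle.

Call:
jog_arm(
  deltas=[
    [-1, 0.9, 0.1, 0, 0, 0.8],
    [-2.1, 1.9, 0.2, 0, 0, 1.6],
    [-3.2, 2.9, 0.3, 0, 0, 2.4],
    [-4.3, 3.8, 0.4, 0, 0, 3.2],
    [-5.4, 4.8, 0.4, 0, 0, 4],
    [-6.5, 5.8, 0.4, 0, 0, 4.8],
    [-7.6, 6.7, 0.4, 0, 0, 5.6],
    [-8.7, 7.7, 0.4, -0.06, 0, 6.4],
    [-9.5, 8.4, 0.4, -0.06, 0, 6.6],
    [-9.83, 8.71, 0.4, -0.06, 0, 6.6],
    [-9.83, 8.71, 0.4, -0.06, 0, 6.6],
    [-9.83, 8.71, 0.4, -0.06, 0, 6.6],
  ],
)

```text
time_s: 34.22
ee_pos: [0.6489, 0.0011, 0.1758]
ee_rot: [3.14, -0.004, 3.049]
ft_force: [0.4, -0.7, 0.5]
width: 0.0916
```

```bash
python3 - <<'E'
from h import *
plan(((.6514,.0013),.0386,3.048))
E
```

```text
34.2167 [0.6489 0.0011 0.1758] [ 3.1401 -0.004   3.0491] 0.09156760254880666
(0.6514, 0.0013) 0.0386 3.048 [-0.12  0.01  5.49  0.02 -0.05  0.01]
```

Call:
jog_arm(
  deltas=[
    [-0.05, 0, 1, 0, -0.05, 0],
    [-0.08, 0, 2, 0.02, -0.05, 0],
    [-0.1, 0, 3, 0.02, -0.05, 0],
    [-0.12, 0, 4, 0.02, -0.05, 0],
    [-0.12, 0, 4.8, 0.02, -0.05, 0],
    [-0.12, 0, 5.3, 0.02, -0.05, 0],
    [-0.12, 0, 5.49, 0.02, -0.05, 0],
    [-0.12, 0, 5.49, 0.02, -0.05, 0],
    [-0.12, 0, 5.49, 0.02, -0.05, 0],
  ],
)

```text
time_s: 34.97
ee_pos: [0.6518, 0.0004, 0.0393]
ee_rot: [-3.141, 0.001, 3.048]
ft_force: [0.6, 0.6, 0.3]
width: 0.0916
```

Call:
jog_arm(
  deltas=[
    [0, 0, 0, 0, 0, 0],
    [0, 0, 0, 0, 0, 0],
    [0, 0, 0, 0, 0, 0],
    [0, 0, 0, 0, 0, 0],
    [0, 0, 0, 0, 0, 0],
    [0, 0, 0, 0, 0, 0],
    [0, 0, 0, 0, 0, 0],
    [0, 0, 0, 0, 0, 0],
    [0, 0, 0, 0, 0, 0],
    [0, 0, 0, 0, 0, 0],
  ],
  gripper=1,
  grip_force=20,
)

```text
time_s: 35.8
ee_pos: [0.6518, 0.0005, 0.0394]
ee_rot: [-3.141, 0.001, 3.048]
ft_force: [-0.3, 0.4, 0.1]
width: 0.0472
```

```bash
python3 - <<'E'
from h import *
plan(((.538,.343),.18,1.369))
E
```

```text
35.8 [0.6518 0.0005 0.0394] [-3.1415  0.0011  3.0484] 0.04718770524916825
(0.538, 0.343) 0.18 1.369 [ 5.8  13.21 -5.63  0.01  0.01 19.24]
```

Call:
jog_arm(
  deltas=[
    [0, 0, -1.2, 0, 0, 0],
    [0, 0, -2.6, 0, 0, 1.2],
    [0, 0, -4, 0, 0, 2.6],
    [0.3, 0.6, -5.2, 0, 0, 4],
    [0.8, 1.9, -5.6, 0, 0, 5.4],
    [1.4, 3.2, -5.6, 0, 0, 6.8],
    [2, 4.6, -5.6, 0, 0, 8.2],
    [2.6, 6, -5.6, 0, 0, 9.6],
    [3.2, 7.4, -5.6, 0, 0, 11],
    [3.9, 8.8, -5.6, 0, 0, 12.4],
    [4.4, 10, -5.6, 0, 0, 13.6],
    [4.8, 10.8, -5.6, 0, 0, 14.4],
  ],
)

```text
time_s: 36.8
ee_pos: [0.555, 0.2848, 0.1792]
ee_rot: [3.141, -0.001, 1.79]
ft_force: [-0.1, 0.5, -2.4]
width: 0.0476
```

```bash
python3 - <<'E'
from h import *
plan(((.538,.3426),.18,1.369))
E
```

```text
36.8 [0.555  0.2848 0.1792] [ 3.141  -0.0013  1.79  ] 0.04760724136750762
(0.538, 0.3426) 0.18 1.369 [ 2.4  -0.16 -0.03  0.   -0.02  4.82]
```

Call:
jog_arm(
  deltas=[
    [0.8, 0, 0, 0, 0, 1.3],
    [1.6, -0.1, 0, 0, 0, 2.6],
    [2.2, -0.16, 0, 0, -0.02, 3.9],
    [2.4, -0.16, 0, 0, -0.02, 4.82],
    [2.4, -0.16, 0, 0, -0.02, 4.82],
    [2.4, -0.16, 0, 0, -0.02, 4.82],
  ],
)

```text
time_s: 37.3
ee_pos: [0.5377, 0.3423, 0.1789]
ee_rot: [3.141, 0.001, 1.373]
ft_force: [0.1, -0.4, -2.0]
width: 0.0475
```

```bash
python3 - <<'E'
from h import *
plan(((.538,.3426),.07,1.369))
E
```

```text
37.3 [0.5377 0.3423 0.1789] [3.1414 0.0012 1.3728] 0.04747575621496766
(0.538, 0.3426) 0.07 1.369 [0.02 0.01 4.36 0.   0.01 0.04]
```

Call:
jog_arm(
  deltas=[
    [0.02, 0.01, 1, 0, 0, 0.04],
    [0.02, 0.01, 2, 0, 0, 0.04],
    [0.02, 0.01, 3, 0, 0, 0.04],
    [0.02, 0.01, 4, 0, 0, 0.04],
    [0.02, 0.01, 4.36, 0, 0, 0.04],
    [0.02, 0.01, 4.36, 0, 0, 0.04],
    [0.02, 0.01, 4.36, 0, 0, 0.04],
  ],
)

```text
time_s: 37.88
ee_pos: [0.5385, 0.3421, 0.0703]
ee_rot: [3.142, 0.001, 1.37]
ft_force: [-0.1, -0.5, -0.8]
width: 0.0478
```

```bash
python3 - <<'E'
from h import *
plan(((.538,.3426),.0415,1.369))
E
```

```text
37.8833 [0.5385 0.3421 0.0703] [3.1416 0.0015 1.3696] 0.04779514763041974
(0.538, 0.3426) 0.0415 1.369 [ 0.02 -0.02  1.15  0.    0.02  0.01]
```

Call:
jog_arm(
  deltas=[
    [0.02, -0.02, 0.4, 0, 0, 0],
    [0.02, -0.02, 0.8, 0, 0, 0],
    [0.02, -0.02, 1.05, 0, 0, 0],
    [0.02, -0.02, 1.15, 0, 0, 0],
    [0.02, -0.02, 1.15, 0, 0, 0],
    [0.02, -0.02, 1.15, 0, 0, 0],
  ],
)

```text
time_s: 38.38
ee_pos: [0.5381, 0.3427, 0.0415]
ee_rot: [3.142, 0.001, 1.37]
ft_force: [0.4, 0.1, -2.3]
width: 0.0475
```

Call:
jog_arm(
  deltas=[
    [0, 0, 0, 0, 0, 0],
    [0, 0, 0, 0, 0, 0],
    [0, 0, 0, 0, 0, 0],
    [0, 0, 0, 0, 0, 0],
    [0, 0, 0, 0, 0, 0],
    [0, 0, 0, 0, 0, 0],
    [0, 0, -1, 0, 0, 0],
    [0, 0, -2.5, 0, 0, 0],
    [0, 0, -4, 0, 0, 0],
    [0, 0, -5.5, 0, 0, 0],
    [0, 0, -5.5, 0, 0, 0],
    [0, 0, -5.5, 0, 0, 0],
  ],
  gripper=-1,
)

```text
time_s: 39.38
ee_pos: [0.5393, 0.344, 0.1818]
ee_rot: [3.138, -0.002, 1.37]
ft_force: [-1.1, -0.4, 0.4]
width: 0.0918
```

```bash
python3 - <<'E'
from h import *
plan(((.4724,.0184),.18,3.047))
E
```

```text
39.3833 [0.5393 0.344  0.1818] [ 3.1379 -0.0023  1.3698] 0.09179301644472715
(0.4724, 0.0184) 0.18 3.047 [-13.3   -0.02   0.04   0.05   0.02 -19.22]
```

Call:
jog_arm(
  deltas=[
    [-1, 0, 0, 0, 0, -1.3],
    [-2.4, 0, 0, 0, 0, -2.7],
    [-3.8, 0, 0, 0, 0, -4.1],
    [-5.2, 0, 0, 0, 0, -5.5],
    [-6.6, 0, 0, 0, 0, -6.9],
    [-8, 0, 0, 0, 0, -8.3],
    [-9.4, 0, 0, 0, 0, -9.7],
    [-10.8, 0, 0, 0, 0, -11.1],
    [-12.2, 0, 0, 0, 0, -12.5],
    [-13.1, 0, 0, 0, 0, -13.9],
    [-13.3, 0, 0, 0, 0, -15.2],
    [-13.3, 0, 0, 0, 0, -16.4],
  ],
)

```text
time_s: 40.38
ee_pos: [0.4715, 0.015, 0.1796]
ee_rot: [3.141, 0.001, 2.803]
ft_force: [0.0, 0.9, -0.7]
width: 0.0918
```

Call:
jog_arm(
  deltas=[
    [0, 0, 0, 0, 0, -1.2],
    [0, 0, 0, 0, 0, -2.4],
    [0, 0, 0, 0, 0, -2.8],
    [0, 0, 0, 0, 0, -2.8],
    [0, 0, 0, 0, 0, -2.8],
  ],
)

```text
time_s: 40.8
ee_pos: [0.4708, 0.0148, 0.1787]
ee_rot: [3.141, -0.0, 3.045]
ft_force: [0.2, 0.0, 0.2]
width: 0.0918
```

```bash
python3 - <<'E'
from h import *
plan(((.4724,.0184),.0414,3.047))
E
```

```text
40.8 [0.4708 0.0148 0.1787] [ 3.141  -0.0004  3.0451] 0.09183920955542386
(0.4724, 0.0184) 0.0414 3.047 [-0.05  0.15  5.49  0.01 -0.01 -0.02]
```

Call:
jog_arm(
  deltas=[
    [-0.02, 0.15, 1, 0, 0, 0],
    [-0.04, 0.15, 2, 0, 0, 0],
    [-0.05, 0.15, 3, 0, 0, 0],
    [-0.05, 0.15, 4, 0, 0, 0],
    [-0.05, 0.15, 4.8, 0, 0, 0],
    [-0.05, 0.15, 5.3, 0, 0, 0],
    [-0.05, 0.15, 5.49, 0, 0, 0],
    [-0.05, 0.15, 5.49, 0, 0, 0],
    [-0.05, 0.15, 5.49, 0, 0, 0],
  ],
)

```text
time_s: 41.55
ee_pos: [0.4725, 0.0188, 0.0417]
ee_rot: [3.141, -0.001, 3.045]
ft_force: [0.8, 0.5, 0.3]
width: 0.0919
```

Call:
jog_arm(
  deltas=[
    [0, 0, 0, 0, 0, 0],
    [0, 0, 0, 0, 0, 0],
    [0, 0, 0, 0, 0, 0],
    [0, 0, 0, 0, 0, 0],
    [0, 0, 0, 0, 0, 0],
    [0, 0, 0, 0, 0, 0],
    [0, 0, 0, 0, 0, 0],
    [0, 0, 0, 0, 0, 0],
    [0, 0, 0, 0, 0, 0],
    [0, 0, 0, 0, 0, 0],
  ],
  gripper=1,
  grip_force=25,
)

```text
time_s: 42.38
ee_pos: [0.4725, 0.0187, 0.0417]
ee_rot: [3.141, -0.001, 3.045]
ft_force: [0.2, -1.4, 0.5]
width: 0.046
```

```bash
python3 - <<'E'
from h import *
plan(((.4732,.3042),.18,2.956))
E
```

```text
42.3833 [0.4725 0.0187 0.0417] [ 3.1411 -0.0005  3.0448] 0.046026239037759605
(0.4732, 0.3042) 0.18 2.956 [ 1.08 11.37 -5.52  0.01 -0.01  1.02]
```

Call:
jog_arm(
  deltas=[
    [0, 0, -1, 0, 0, 0],
    [0, 0, -2.2, 0, 0, 0],
    [0, 0, -3.6, 0, 0, 0],
    [0, 0.5, -4.8, 0, 0, 0],
    [0.1, 1.6, -5.5, 0, 0, 0.3],
    [0.3, 3, -5.5, 0, 0, 0.6],
    [0.4, 4.5, -5.5, 0, 0, 0.9],
    [0.6, 6, -5.5, 0, 0, 1.02],
    [0.7, 7.5, -5.5, 0, 0, 1.02],
    [0.9, 9, -5.5, 0, 0, 1.02],
    [1, 10.4, -5.5, 0, 0, 1.02],
    [1.08, 11.2, -5.5, 0, 0, 1.02],
  ],
)

```text
time_s: 43.38
ee_pos: [0.4714, 0.3044, 0.1793]
ee_rot: [3.139, -0.002, 2.959]
ft_force: [0.0, -0.5, -2.5]
width: 0.0461
```

Call:
jog_arm(
  deltas=[
    [0, 0, 0, 0, 0, 0],
    [0, 0, 0, 0, 0, 0],
    [0, 0, 0, 0, 0, 0],
  ],
)

```text
time_s: 43.63
ee_pos: [0.4711, 0.3033, 0.1787]
ee_rot: [3.141, -0.002, 2.959]
ft_force: [0.2, -0.2, -3.1]
width: 0.0459
```

```bash
python3 - <<'E'
from h import *
plan(((.4732,.3042),.07,2.956))
E
```

```text
43.6333 [0.4711 0.3033 0.1787] [ 3.1407 -0.0023  2.9594] 0.04589981680144151
(0.4732, 0.3042) 0.07 2.956 [-0.09  0.05  4.35  0.01 -0.03  0.04]
```

Call:
jog_arm(
  deltas=[
    [-0.05, 0.05, 1, 0, -0.03, 0.04],
    [-0.09, 0.05, 2, 0, -0.03, 0.04],
    [-0.09, 0.05, 3, 0, -0.03, 0.04],
    [-0.09, 0.05, 4, 0, -0.03, 0.04],
    [-0.09, 0.05, 4.35, 0, -0.03, 0.04],
    [-0.09, 0.05, 4.35, 0, -0.03, 0.04],
    [-0.09, 0.05, 4.35, 0, -0.03, 0.04],
  ],
)

```text
time_s: 44.22
ee_pos: [0.4737, 0.3035, 0.0704]
ee_rot: [3.141, 0.0, 2.955]
ft_force: [-0.4, 1.5, -1.8]
width: 0.046
```

```bash
python3 - <<'E'
from h import *
plan(((.4732,.3042),.044,2.956))
E
```

```text
44.2167 [0.4737 0.3035 0.0704] [3.1411 0.0002 2.9547] 0.04604429618083204
(0.4732, 0.3042) 0.044 2.956 [ 0.03  0.02  1.06  0.01  0.   -0.01]
```

Call:
jog_arm(
  deltas=[
    [0.03, 0.03, 0.4, 0, 0, 0],
    [0.03, 0.03, 0.8, 0, 0, 0],
    [0.03, 0.03, 1.0, 0, 0, 0],
    [0.03, 0.03, 1.06, 0, 0, 0],
    [0.03, 0.03, 1.06, 0, 0, 0],
    [0.03, 0.03, 1.06, 0, 0, 0],
  ],
)

```text
time_s: 44.72
ee_pos: [0.4731, 0.3045, 0.0439]
ee_rot: [3.141, 0.0, 2.955]
ft_force: [-0.2, -0.4, -2.7]
width: 0.0459
```

Call:
jog_arm(
  deltas=[
    [0, 0, 0, 0, 0, 0],
    [0, 0, 0, 0, 0, 0],
    [0, 0, 0, 0, 0, 0],
    [0, 0, 0, 0, 0, 0],
    [0, 0, 0, 0, 0, 0],
    [0, 0, 0, 0, 0, 0],
    [0, 0, -1, 0, 0, 0],
    [0, 0, -2.5, 0, 0, 0],
    [0, 0, -4, 0, 0, 0],
    [0, 0, -5.5, 0, 0, 0],
    [0, 0, -5.5, 0, 0, 0],
    [0, 0, -5.5, 0, 0, 0],
  ],
  gripper=-1,
)

```text
time_s: 45.72
ee_pos: [0.4741, 0.3055, 0.1839]
ee_rot: [3.138, 0.004, 2.955]
ft_force: [-0.7, -1.0, -1.0]
width: 0.0915
```

```bash
python3 - <<'E'
from h import *
plan(((.5634,.009),.18,3.043))
E
```

```text
45.7167 [0.4741 0.3055 0.1839] [3.1379 0.0038 2.9546] 0.09154024185084049
(0.5634, 0.009) 0.18 3.043 [ -5.71 -10.99   0.14   0.04   0.05  -1.01]
```

Tin is back; now the jar.

Call:
jog_arm(
  deltas=[
    [-0.5, -1, 0.1, 0, 0, 0],
    [-1.2, -2.4, 0.1, 0, 0, -0.3],
    [-2, -3.8, 0.1, 0, 0.05, -0.6],
    [-2.7, -5.2, 0.1, 0, 0.05, -1],
    [-3.4, -6.6, 0.1, 0, 0.05, -1],
    [-4.1, -8, 0.1, 0, 0.05, -1],
    [-4.8, -9.4, 0.1, 0.04, 0.05, -1],
    [-5.5, -10.5, 0.1, 0.04, 0.05, -1],
    [-5.71, -10.99, 0.1, 0.04, 0.05, -1],
    [-5.71, -10.99, 0.1, 0.04, 0.05, -1],
    [-5.71, -10.99, 0.1, 0.04, 0.05, -1],
  ],
)

```text
time_s: 46.63
ee_pos: [0.5626, 0.0086, 0.1797]
ee_rot: [3.141, -0.002, 3.04]
ft_force: [0.2, -0.0, -0.3]
width: 0.0919
```

```bash
python3 - <<'E'
from h import *
plan(((.5634,.009),.0501,3.043))
E
```

```text
46.6333 [0.5626 0.0086 0.1797] [ 3.1413 -0.0025  3.0403] 0.09187870125933482
(0.5634, 0.009) 0.0501 3.043 [-0.04  0.02  5.19  0.   -0.03 -0.03]
```

Call:
jog_arm(
  deltas=[
    [-0.02, 0.02, 1, 0, 0, 0],
    [-0.04, 0.02, 2, 0, -0.03, 0],
    [-0.04, 0.02, 3, 0, -0.03, 0],
    [-0.04, 0.02, 4, 0, -0.03, 0],
    [-0.04, 0.02, 4.6, 0, -0.03, 0],
    [-0.04, 0.02, 5, 0, -0.03, 0],
    [-0.04, 0.02, 5.19, 0, -0.03, 0],
    [-0.04, 0.02, 5.19, 0, -0.03, 0],
    [-0.04, 0.02, 5.19, 0, -0.03, 0],
  ],
)

```text
time_s: 47.38
ee_pos: [0.5637, 0.0099, 0.0506]
ee_rot: [3.141, 0.001, 3.041]
ft_force: [0.1, 0.6, 0.7]
width: 0.0917
```

Call:
jog_arm(
  deltas=[
    [0, 0, 0, 0, 0, 0],
    [0, 0, 0, 0, 0, 0],
    [0, 0, 0, 0, 0, 0],
    [0, 0, 0, 0, 0, 0],
    [0, 0, 0, 0, 0, 0],
    [0, 0, 0, 0, 0, 0],
    [0, 0, 0, 0, 0, 0],
    [0, 0, 0, 0, 0, 0],
  ],
  gripper=1,
  grip_force=20,
)

```text
time_s: 48.05
ee_pos: [0.5638, 0.0097, 0.0508]
ee_rot: [3.141, 0.001, 3.041]
ft_force: [-0.5, -2.4, 4.0]
width: 0.0599
```

```bash
python3 - <<'E'
from h import *
plan(((.5178,.2393),.18,1.369))
E
```

```text
48.05 [0.5638 0.0097 0.0508] [3.1411 0.0012 3.0411] 0.05988230140710586
(0.5178, 0.2393) 0.18 1.369 [ 2.75  8.96 -5.17  0.02  0.01 19.16]
```

Call:
jog_arm(
  deltas=[
    [0, 0, -1.2, 0, 0, 0],
    [0, 0, -2.6, 0, 0, 1.3],
    [0, 0, -4, 0, 0, 2.6],
    [0.2, 0.6, -5.1, 0, 0, 4],
    [0.5, 1.7, -5.2, 0, 0, 5.4],
    [0.9, 3, -5.2, 0, 0, 6.8],
    [1.3, 4.3, -5.2, 0, 0, 8.2],
    [1.7, 5.6, -5.2, 0, 0, 9.6],
    [2.1, 6.9, -5.2, 0, 0, 11],
    [2.5, 8, -5.2, 0, 0, 12.4],
    [2.7, 8.7, -5.2, 0, 0, 13.8],
    [2.75, 8.96, -5.2, 0, 0, 14.8],
  ],
)

```text
time_s: 49.05
ee_pos: [0.5155, 0.2439, 0.1807]
ee_rot: [3.141, -0.002, 1.748]
ft_force: [-0.4, 0.3, -2.8]
width: 0.0593
```

Call:
jog_arm(
  deltas=[
    [0, 0, 0, 0, 0, 1.4],
    [0, 0, 0, 0, 0, 2.8],
    [0, 0, 0, 0, 0, 4],
    [0, 0, 0, 0, 0, 4.3],
    [0, 0, 0, 0, 0, 4.3],
    [0, 0, 0, 0, 0, 4.3],
  ],
)

```text
time_s: 49.55
ee_pos: [0.5154, 0.2438, 0.1805]
ee_rot: [-3.141, -0.002, 1.377]
ft_force: [0.1, 0.4, -1.4]
width: 0.0596
```

```bash
python3 - <<'E'
from h import *
plan(((.5178,.2393),.08,1.369))
E
```

```text
49.55 [0.5154 0.2438 0.1805] [-3.1409 -0.002   1.3766] 0.05963391929681496
(0.5178, 0.2393) 0.08 1.369 [-0.17  0.13  4.02 -0.01 -0.02  0.09]
```

Call:
jog_arm(
  deltas=[
    [-0.17, 0.13, 1, 0, 0, 0.09],
    [-0.17, 0.13, 2, 0, 0, 0.09],
    [-0.17, 0.13, 3, 0, 0, 0.09],
    [-0.17, 0.13, 3.8, 0, 0, 0.09],
    [-0.17, 0.13, 4.02, 0, 0, 0.09],
    [-0.17, 0.13, 4.02, 0, 0, 0.09],
    [-0.17, 0.13, 4.02, 0, 0, 0.09],
  ],
)

```text
time_s: 50.13
ee_pos: [0.518, 0.2395, 0.0806]
ee_rot: [-3.141, -0.002, 1.37]
ft_force: [0.0, 0.6, -2.0]
width: 0.0597
```

```bash
python3 - <<'E'
from h import *
plan(((.5178,.2393),.053,1.369))
E
```

```text
50.1333 [0.518  0.2395 0.0806] [-3.1409 -0.0025  1.3698] 0.059664076493509396
(0.5178, 0.2393) 0.053 1.369 [-0.01 -0.    1.1  -0.01 -0.03  0.01]
```

Call:
jog_arm(
  deltas=[
    [0, 0, 0.4, 0, -0.03, 0],
    [0, 0, 0.8, 0, -0.03, 0],
    [0, 0, 1.04, 0, -0.03, 0],
    [0, 0, 1.1, 0, -0.03, 0],
    [0, 0, 1.1, 0, -0.03, 0],
    [0, 0, 1.1, 0, -0.03, 0],
  ],
)

```text
time_s: 50.63
ee_pos: [0.5179, 0.2397, 0.053]
ee_rot: [-3.141, 0.0, 1.37]
ft_force: [-0.1, -0.4, -2.9]
width: 0.0595
```

Call:
jog_arm(
  deltas=[
    [0, 0, 0, 0, 0, 0],
    [0, 0, 0, 0, 0, 0],
    [0, 0, 0, 0, 0, 0],
    [0, 0, 0, 0, 0, 0],
    [0, 0, 0, 0, 0, 0],
    [0, 0, 0, 0, 0, 0],
    [0, 0, -1, 0, 0, 0],
    [0, 0, -2.5, 0, 0, 0],
    [0, 0, -4, 0, 0, 0],
    [0, 0, -5.5, 0, 0, 0],
    [0, 0, -6.5, 0, 0, 0],
    [0, 0, -6.5, 0, 0, 0],
  ],
  gripper=-1,
)

```text
time_s: 51.63
ee_pos: [0.5205, 0.2416, 0.2215]
ee_rot: [3.135, -0.006, 1.37]
ft_force: [0.6, 0.3, -0.7]
width: 0.092
```

```bash
python3 - <<'E'
from h import *
plan(((.5129,.2893),.2405,1.371))
E
```

```text
51.6333 [0.5205 0.2416 0.2215] [ 3.1351 -0.0057  1.3701] 0.09204226074147212
(0.5129, 0.2893) 0.2405 1.371 [ 1.81 -0.67 -0.75  0.07 -0.06 -0.01]
```

Move to the same viewpoint as the first caddy picture and compare.

Call:
jog_arm(
  deltas=[
    [0.6, -0.2, -0.3, 0.07, -0.06, 0],
    [1.4, -0.5, -0.7, 0.07, -0.06, 0],
    [1.81, -0.67, -0.75, 0.07, -0.06, 0],
    [1.81, -0.67, -0.75, 0.07, -0.06, 0],
    [1.81, -0.67, -0.75, 0.07, -0.06, 0],
    [1.81, -0.67, -0.75, 0.07, -0.06, 0],
  ],
)

```text
time_s: 52.13
ee_pos: [0.5129, 0.2877, 0.2392]
ee_rot: [-3.141, 0.002, 1.369]
ft_force: [0.2, -0.1, 0.2]
width: 0.0916
```

```bash
python3 - <<'E'
from h import *
plan()
d=shot("wrist"); save(d,"w10f.png")
a=cv2.imread("pics/w2.png")[125:320,232:400]; b=cv2.imread("pics/w10f.png")
M=d["world_to_cam"]; d0=dict(d); d0["world_to_cam"]=np.load("w2.npy")
# shift of a fixed floor point and a lid-height point between the two views
for p in((.4687,.303,.094),(.538,.342,.086),(.518,.24,.096)): print(w2px(d,[p])-w2px(d0,[p]))
# same features by template match of each top
A=cv2.imread("pics/w2.png",0);Bi=cv2.cvtColor(b,cv2.COLOR_BGR2GRAY)
for n,(x0,y0,x1,y1) in {"bottle cap":(314,148,352,187),"tin cap":(252,200,292,238),"jar lid":(296,242,368,300),"caddy corner TR":(385,100,412,126),"slot":(308,198,352,206)}.items():
    t=A[y0:y1,x0:x1]; s=Bi[y0-12:y1+12,x0-12:x1+12]; r=cv2.matchTemplate(s,t,cv2.TM_CCOEFF_NORMED); i=np.unravel_index(r.argmax(),r.shape); print(n,"dx,dy px",i[1]-12,i[0]-12,round(float(r.max()),2))
im=np.hstack([cv2.resize(a,None,fx=2.3,fy=2.3),cv2.resize(b[125:320,232:400],None,fx=2.3,fy=2.3)]); cv2.imwrite("pics/cmp.png",im)
E
```

```text
52.1333 [0.5129 0.2877 0.2392] [-3.1411  0.0016  1.3695] 0.09157454995637813
[[-0.3567 -1.4145]]
[[-0.1264 -1.8311]]
[[ 0.0556 -1.1965]]
bottle cap dx,dy px 0 -2 0.98
tin cap dx,dy px -1 -2 0.99
jar lid dx,dy px 0 -1 0.97
caddy corner TR dx,dy px 0 -2 0.97
slot dx,dy px 0 -1 0.93
```

View pics/cmp.png

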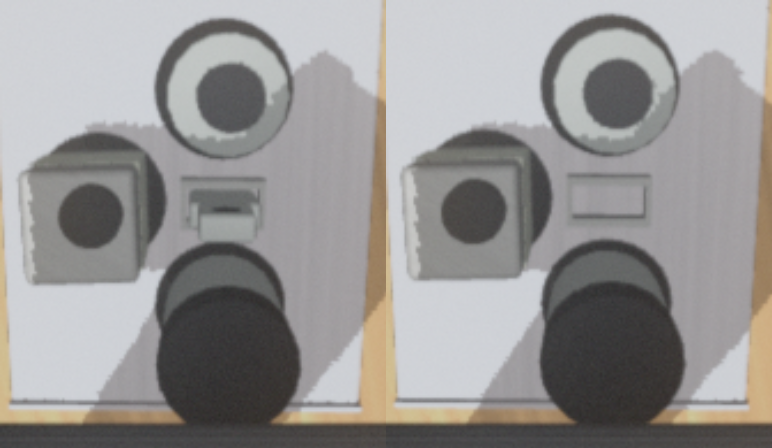

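Before and after pictures match: each container is within about 1 px (under 1 mm) of its start position, and the slot is empty. Handing in.

```bash
python3 - <<'E'
from h import *
d=shot("top"); r=nets.recognise(d,"block_center")[:1]; print(r, w2px(d,[(.5336,-.3047,.073)]))
print(robot.close_job(), robot.get_state()["time_s"])
E
```

```text
[{'location': [490.6, 229.7], 'p': 0.77}] [[488.1725 233.7169]]
the job is handed in; nothing more can be done
the job is handed in; nothing more can be done
```

I did the job in the order asked and handed it in at about 52 s of the 144 s. The jar, tin and bottle went to the side tray, the bleed block went into the caliper gap, and the three containers went back on their spots in the caddy.

**Tool offset:** on the first try at the jar the fingers closed above its lid without touching it. The fingertips really sit about 36 mm higher than the tool data says. I measured this in the wrist pictures, corrected for it, and every grasp after that held.

**Last checks:**
- **Block:** it is upright and fully home. It met the gap floor with 13 N at the predicted height, and the picture afterwards showed it within about 0.5 mm of centre along the gap. The top camera network still placed it in the caliper at hand-in.
- **Containers:** a picture from nearly the same viewpoint as at the start shows all three upright. Each is within about 1 pixel (under 1 mm) of where it stood, and none was knocked over.
- **Forces:** the highest reading at the end of any move was about 14 N, the press that seated the block.

No final check failed. The only disagreements were a few millimetres between early position estimates from different pictures. I also went past the 14-picture budget, viewing 16 pictures.

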